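Clear the bench after a titration run

ROBOT

A 6-joint arm with a two-finger parallel gripper is mounted at the origin on a cart in front of the work surface, level with it; the furniture and walls round the work are solid. World frame = base frame: x ahead of the robot, y to its left, z up, the work surface at z = 0. Lengths are in m, angles in degrees, forces in N, time in s.
With the tool pointing down it reaches from about 0.225 to 0.875 m from the base axis. Payload 3.4 kg.
Tool frame: the origin (TCP) lies between the finger pads; the fingertips stand 17 mm ahead of it and the grasp point (between the pads) lies 2 mm behind it; x points along the fingers, y is the direction in which the jaws open and shut, and the axes are right-handed (so a half turn about x gives the same grasp; the last joint's range is limited). The gripper opens to 85 mm and grips with 20 to 120 N. Pads are 22 mm wide; open, the fingers measure 114 mm over their backs; the gripper's body (76 mm by 85 mm) begins 54 mm behind the grasp point. The pads swing forward as they close: fully open they stand 13 mm farther back than shut.
Start: joints at [68.927, 15.808, 86.224, -0, 77.962, -6.933], TCP at [0.14, 0.558, 0.248] pointing down, gripper open.
Joint ranges: [-165.64, 165.64], [-43.16, 119.46], [12.63, 154.43], [-67.54, 247.53], [6.08, 155.33], [-154.97, 154.97]. Speed limits (degrees/s): [147.25, 147.25, 180, 180, 180, 180].

INTERFACE

Orientations are given as a 3x3 rotation matrix whose columns are the frame's x, y, z axes.
In Python, from station import state, snapshot, camera_params, sign_off gives the robot as it stands.
- The arm moves only by the tool jog_arm, never from a script. Its argument "targets" is one flat list of numbers, 6 for each row, row after row: the shift along the tool's x, y, z scaled (see below), then the turn, a rotation vector about the tool's x, y, z scaled (see below). In form: [dx, dy, dz, ax, ay, az, dx, dy, dz, ax, ay, az, ...]. A call has 1 to 8 rows; each row shifts and turns the commanded pose from where the row before left it, along the tool's axes as they then stand; what a row does not reach is not made up. The controller multiplies each number of a shift by 0.025 m and each number of a turn by 6 degrees. A row lasts 1/12 s, in which the tool goes at most 41.7 mm and 7.16 degrees, less where a joint would pass 70% of its speed; a pose out of reach is approached as far as the arm can. A call with a number of a shift or a turn outside -1 to 1 is refused whole. A call with a gripper value outside its range is refused whole. "gripper" is the opening, from -1 (shut) to 1 (fully open), so that 0 is half open, set as the call begins (left out, the last holds). The fingers move at their own pace and stop on an object; "newtons" is the grip in N (left out, the last holds). Time passes only in rows, so rows that do not move let the fingers close. It gives the time, the measured TCP pose, the force and the opening at its end, in the units of the state.
- state(): the state, without advancing time (a new reading comes with each control period).
- snapshot(name): name is "scene" or "side" or "wrist"; returns the picture (400x640x3 uint8, red, green, blue); there is no depth.
- camera_params(name): a dict with "intrinsics" (3x3 intrinsics, pixels), "R" (3x3) and "t" (3): a world point X has camera coordinates R X + t. Camera axes: x right, y down, z forward; pixel columns grow to the right and rows downward; lengths in m; the calibration is good to about 2 mm. A picture is of the moment at which its call begins: read the wrist's pose just before it. camera_params takes no time and is no camera call; for the wrist camera it gives the pose at the moment of the call.
- sign_off(): hands the job in, once; it reports no verdict.
The state is a dict: "time": time; "q": joint angles; "joint_vel": joint speeds; "joint_torque": joint torques, N m; "eef_pos": TCP position; "eef_rot": TCP orientation; "wrist_force": force on the tool from outside, world axes, zero at the start; "wrist_torque": the same for the moment, N m; "finger_gap": finger opening in m.
Only numpy, scipy, OpenCV 4.12 (cv2) and the standard library are available. Lean on these libraries where they do the work, as an engineer would, in place of code of your own. Each camera call takes 0.05 s, during which the arm holds its last target. There are 200 camera calls.

TASK

Clear away what the last titration left lying about: put the red marker and the blue pen in the grey pen tray, one down in each trough, lay the forceps flat in the clear side of the steel instrument tray without resting on the spatula, and drop the used syringe in the yellow waste bin. Lay the pipette centred across both saddles of its blue rest, down in the notches, so that its tip stays off the bench. Do not shift or tip the glass beaker.

Things in the scene. Friction and masses are not known exactly. Their poses are not given: they have to be found in the camera images.
- marker_red: Loose marker pen, white barrel with a red cap, 12 wide x 138 long x 13 mm high. Origin: centre of its underside. Long axis = its y. Does not roll. Take it across the 12 mm width near the middle.
- pen_blue: Loose all-blue pen, 9 wide x 145 long x 10 mm high. Origin: centre of its underside. Long axis = its y. Does not roll. Take it across the 9 mm width near the middle.
- forceps: Loose steel forceps (tweezers) lying flat, rigid, 16 wide x 126 long x 10 mm high. Origin: centre of the underside. Long axis = its y. Take them across the 16 mm width near the middle.
- syringe: Loose used 10 ml plastic syringe, clear-white, 130 mm long. Origin: on the table under its middle. Long axis = its y. Barrel 17 mm thick, its axis 11 mm up, from 33 mm on the -y side to the tip 65 mm on the +y side; flange 30 wide x 22 high at y = -34; plunger behind it. Take it across the barrel 10 mm to the +y side of the origin.
- pipette: Loose white micropipette lying down, 25 wide x 227 long x 36 mm high (its body is 25 high, a small finger hook rises above that), yellow plunger button at -y, fine tip at +y, 70 to 120 g. Origin: centre of its underside. Long axis = its y. Take it across the 25 mm width at the middle.
- pen_tray: Fixed grey plastic pen tray, 90 wide (x) x 190 long (y) x 16 mm high, with two lengthwise troughs. Origin: centre of its underside. Trough centre lines at x = -21.5 and +21.5 mm, along y; trough floor 4 mm up and 20 mm wide, flanks slope out to 36 mm wide at the rim 16 mm up, 180 mm long inside; a pen let go just over the rim slides to the floor.
- instrument_tray: Fixed shallow stainless tray, 112 wide (x) x 196 long (y) x 20 mm high to the top of its rolled rim, lined with a green silicone mat whose face is 4 mm above the table, walls 2 mm. Origin: centre of its underside. A steel spatula (9 x 155 x 4 mm, fixed) lies lengthwise in it at x = +36 mm; the free side's middle is at x = -15 mm.
- waste_bin: Fixed open yellow bench waste bin, 125 wide (x) x 208 long (y) x 58 mm high over its rim flange, inside 110 x 190 mm, floor 3 mm up. Origin: centre of its underside.
- pipette_rest: Fixed blue pipette rest: base plate 76 wide (x) x 124 long (y) x 6 mm and two notched saddles, 8 mm thick, at y = -45 and +45 mm. Origin: centre of the base's underside. The pipette lies along y in both notches (either way round) with its underside 24 mm above the table; notch floor 30 mm wide, flanks slope out to 50 mm wide at the top, 38 mm up.
- beaker: Loose empty glass beaker, 52 mm across, 69 mm high, standing upright among the things. Origin: centre of its underside. Leave it where it stands.

How it is judged:
By the outcome, as a careful person would: the job done as asked, in the order asked, and still so for the second after the job is handed in, with the robot touching nothing.
It also fails if it takes over 120 s, if anything falls off the work surface, if the arm or the gripper's body presses on something with over 40 N, if the wrist force passes 120 N, or if a joint passes its speed limit or range.

## Working session

There is one attempt and no reset: what is moved stays moved. The work goes in short steps, Python scripts to look and compute and a tool call to move; the robot and the scene stay as the last step left them, time stands still between calls to the robot, and variables do not carry over. Pictures are saved under pics/ and viewed, about 12 in all and at most 16, crops included, and the job is handed in when it is done.

Besides the shell and the picture viewer there is one more tool, called as name(argument=value, ...), one argument or row to a line, values as JSON. jog_arm: Moves the arm, as the interface text tells. Shifts and turns lie within -1 to 1; 1 stands for 0.025 m of shift or 6 degrees of turn. Its arguments: {"type":"object","properties":{"targets":{"type":"array","items":{"type":"number","minimum":-1,"maximum":1}},"gripper":{"type":"number"},"newtons":{"type":"number"}},"required":["targets"]}

```bash
ls; mkdir -p pics
python3 - <<'E'
from station import *
import cv2,numpy as np
for n in ("scene","side","wrist"):
    cv2.imwrite(f"pics/{n}0.png",snapshot(n)[:,:,::-1])
    p=camera_params(n);print(n,np.round(p["intrinsics"],1).tolist(),np.round(p["R"],3).tolist(),np.round(p["t"],3))
s=state();print(s["time"],s["eef_rot"],s["finger_gap"])
E
```

```text
pics
scene [[387.0, 0.0, 319.2], [0.0, 387.0, 199.2], [0.0, 0.0, 1.0]] [[0.571, -0.821, -0.015], [-0.574, -0.386, -0.722], [0.586, 0.421, -0.692]] [-0.332  0.298  0.642]
side [[495.9, 0.0, 316.8], [0.0, 495.9, 192.4], [0.0, 0.0, 1.0]] [[0.97, -0.243, -0.011], [-0.118, -0.429, -0.895], [0.213, 0.87, -0.445]] [-0.503  0.096  1.117]
wrist [[289.5, 0.0, 321.6], [0.0, 289.5, 199.9], [0.0, 0.0, 1.0]] [[0.245, 0.97, -0.0], [0.921, -0.232, 0.313], [0.303, -0.077, -0.95]] [-0.575 -0.04   0.38 ]
0.15 [[-4.67470883e-04  2.44298600e-01  9.69699941e-01]
 [-1.26630784e-03  9.69699125e-01 -2.44299005e-01]
 [-9.99999089e-01 -1.34214131e-03 -1.43948872e-04]] 0.08557687902535828
```

View pics/scene0.png

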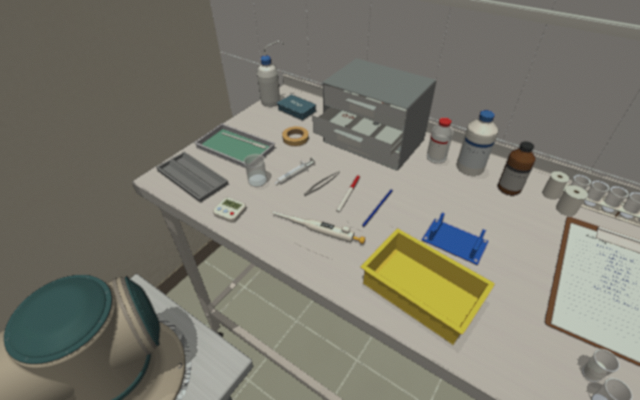

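View pics/side0.png

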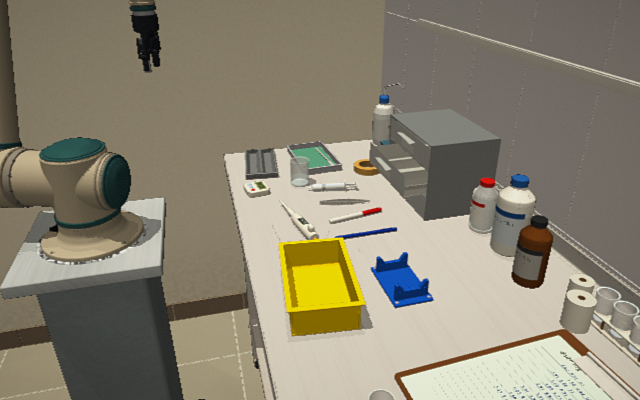

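View pics/wrist0.png

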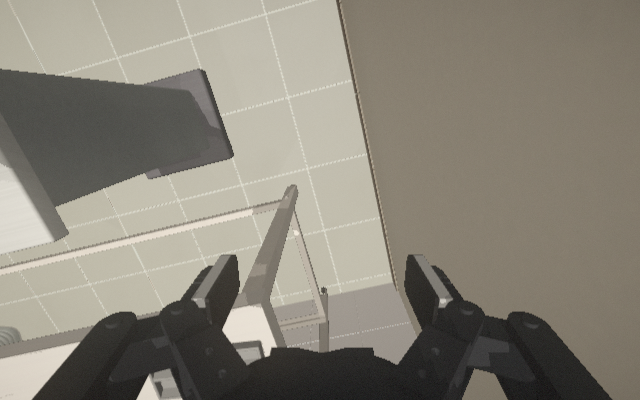

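Scene view: pen tray (192,176), steel tray (235,146), beaker (257,170), syringe (296,172), forceps (322,183), marker (348,193), pen (378,207), pipette (275,214)–(362,240), bin (427,283), rest (456,240). The timer and a tape roll also stand around. Now a rough localization.

```bash
cat > h.py <<'E'
from station import *
import cv2,numpy as np
def ray(n,uv,z,p=None):
    p=p or camera_params(n);R=np.array(p["R"]);C=-R.T@np.array(p["t"])
    d=R.T@np.linalg.inv(p["intrinsics"])@np.array([*uv,1.]);return C+d*(z-C[2])/d[2]
def proj(n,X,p=None):
    p=p or camera_params(n);c=np.array(p["R"])@X+np.array(p["t"]);u=np.array(p["intrinsics"])@c;return u[:2]/u[2]
def go(x,y,z,yaw=None):
    """yaw: world angle (deg) of the object's long axis -> tool z along it (mod 180). prints shift in tool axes, in units"""
    s=state();R=np.array(s["eef_rot"]);a=0
    cur=np.degrees(np.arctan2(R[1,2],R[0,2]))
    if yaw is not None:
        a=(yaw-cur+90)%180-90
    # ideal down frame at new yaw
    t=np.radians(cur+a);Z=np.array([np.cos(t),np.sin(t),0]);X=np.array([0,0,-1.]);Y=np.cross(Z,X)
    Rn=np.stack([X,Y,Z],1)
    rv=cv2.Rodrigues(R.T@Rn)[0].ravel()
    d=np.array([x,y,z])-s["eef_pos"]
    print("t",round(s["time"],1),"pos",np.round(s["eef_pos"],4),"yaw",round(cur,1),"q6",np.round(s["q"][5],0),"gap",round(s["finger_gap"],4))
    print("turn units (first)",np.round(np.degrees(rv)/6,2),"then shift units",np.round(Rn.T@d/0.025,2))
E
python3 - <<'E'
from h import *
p=camera_params("wrist");R=np.array(p["R"]);s=state();C=-R.T@p["t"];T=np.array(s["eef_rot"])
print("cam in tool",np.round(T.T@(C-s["eef_pos"]),3));print("cam z axis in tool",np.round(T.T@R[2],3),"x",np.round(T.T@R[0],3))
for n,pts in dict(scene=dict(pentray=((158,178,.016),(186,155,.016),(227,180,.016),(196,198,.016)),steel=((197,144,.02),(230,127,.02),(274,146,.02),(240,164,.02)),beaker=((258,183,0),),syr=((277,183,.01),(314,161,.01)),forc=((306,193,.008),(339,174,.008)),mark=((339,209,.01),(357,178,.01)),pen=((364,224,.008),(392,191,.008)),pip=((273,214,.01),(365,240,.015)),bin=((362,270,.058),(398,234,.058),(491,290,.058),(455,333,.058)),rest=((424,240,.006),(441,222,.006),(487,240,.006),(478,259,.006))),
 side=dict(pentray=((246,152,.016),(274,151,.016),(278,176,.016),(246,176,.016)),steel=((289,146,.02),(322,142,.02),(342,162,.02),(303,170,.02)),mark=((330,221,.01),(382,210,.01)),pen=((336,237,.008),(397,230,.008)),pip=((281,202,.01),(318,240,.015)),syr=((311,189,.01),(357,186,.01)),forc=((320,203,.008),(369,202,.008)))).items():
  for k,v in pts.items():print(n,k,[np.round(ray(n,a[:2],a[2])[:2],3).tolist() for a in v])
E
```

```text
cam in tool [-0.125 -0.    -0.081]
cam z axis in tool [0.95  0.001 0.313] x [-0.001  1.     0.   ]
scene pentray [[0.36, 0.347], [0.465, 0.362], [0.453, 0.194], [0.363, 0.209]]
scene steel [[0.514, 0.371], [0.628, 0.354], [0.627, 0.184], [0.515, 0.208]]
scene beaker [[0.5, 0.135]]
scene syr [[0.519, 0.087], [0.644, 0.061]]
scene forc [[0.532, 0.005], [0.638, -0.023]]
scene mark [[0.529, -0.093], [0.648, -0.071]]
scene pen [[0.522, -0.164], [0.656, -0.166]]
scene pip [[0.43, 0.025], [0.477, -0.192]]
scene bin [[0.378, -0.24], [0.495, -0.255], [0.469, -0.451], [0.355, -0.428]]
scene rest [[0.556, -0.295], [0.626, -0.305], [0.631, -0.407], [0.57, -0.408]]
side pentray [[0.388, 0.372], [0.472, 0.357], [0.452, 0.171], [0.367, 0.195]]
side steel [[0.523, 0.376], [0.631, 0.382], [0.646, 0.209], [0.525, 0.183]]
side mark [[0.526, -0.095], [0.66, -0.076]]
side pen [[0.521, -0.163], [0.66, -0.169]]
side pip [[0.434, 0.029], [0.477, -0.175]]
side syr [[0.523, 0.08], [0.644, 0.066]]
side forc [[0.527, 0.002], [0.645, -0.025]]
```

```bash
python3 -c "
from h import *
go(.46,.2,.25,0)"
```

```text
t 0.1 pos [0.1404 0.5573 0.2476] yaw -14.1 q6 -7.0 gap 0.0856
turn units (first) [-2.36 -0.    0.01] then shift units [ -0.09 -14.29  12.79]
```

jog_arm(
  targets=[0,0,0,-0.8,0,0,0,0,0,-0.8,0,0,0,0,0,-0.76,0,0,0,-1,0.9,0,0,0,0,-1,0.9,0,0,0,0,-1,0.9,0,0,0,0,-1,0.9,0,0,0,0,-1,0.9,0,0,0],
)

```text
time: 0.82
eef_pos: [0.2536, 0.4313, 0.248]
eef_rot: [[-0.0, -0.001, 1.0], [-0.0, 1.0, 0.001], [-1.0, -0.0, -0.0]]
wrist_force: [0.6, -0.1, 0.5]
finger_gap: 0.0854
```

jog_arm(
  targets=[0,-1,0.9,0,0,0,0,-1,0.9,0,0,0,0,-1,0.9,0,0,0,0,-1,0.9,0,0,0,0,-1,0.9,0,0,0,0,-1,0.9,0,0,0,0,-1,0.9,0,0,0,0,-1,0.9,0,0,0],
)

```text
time: 1.48
eef_pos: [0.4338, 0.2312, 0.2482]
eef_rot: [[-0.0, -0.0, 1.0], [0.0, 1.0, 0.0], [-1.0, 0.0, -0.0]]
wrist_force: [-0.3, 0.9, -0.3]
finger_gap: 0.0853
```

jog_arm(
  targets=[0,-1,0.9,0,0,0,0,-0.3,0.2,0,0,0,0,0,0,0,0,0,0,0,0,0,0,0,0,0,0,0,0,0],
)

```text
time: 1.9
eef_pos: [0.4595, 0.2011, 0.2481]
eef_rot: [[-0.001, -0.001, 1.0], [0.001, 1.0, 0.001], [-1.0, 0.001, -0.001]]
wrist_force: [-0.1, 0.9, -0.6]
finger_gap: 0.0852
```

Run:
```python
from h import *
import pickle
p=camera_params("wrist");im=snapshot("wrist");cv2.imwrite("pics/w1.png",im[:,:,::-1]);pickle.dump(p,open("w1.pkl","wb"))
go(.47,-.13,.25,0)
```

```text
t 1.9 pos [0.4595 0.2012 0.2482] yaw 0.1 q6 -74.0 gap 0.0853
turn units (first) [ 0.02 -0.01 -0.01] then shift units [ -0.07 -13.25   0.42]
```

View pics/w1.png

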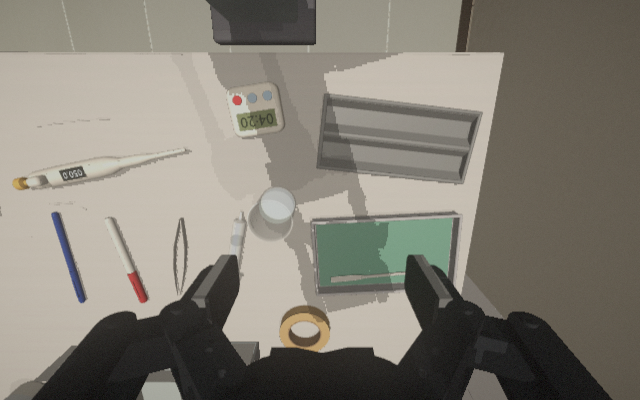

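Wrist view: pen tray corners ≈(322,95),(481,110),(465,183),(318,167); steel tray (312,219),(460,213),(318,292), spatula on its lower (far, +x) side; beaker (275,208), marker (108,219)–(143,301), pen (56,213)–(82,301). Next view to the right.

jog_arm(
  targets=[0,-1,0,0,0,0,0,-1,0,0,0,0,0,-1,0,0,0,0,0,-1,0,0,0,0,0,-1,0,0,0,0,0,-1,0,0,0,0,0,-1,0,0,0,0,0,-1,0,0,0,0],
)

```text
time: 2.62
eef_pos: [0.46, 0.0006, 0.2485]
eef_rot: [[0.0, -0.003, 1.0], [0.001, 1.0, 0.003], [-1.0, 0.001, 0.0]]
wrist_force: [1.1, 0.2, 0.5]
finger_gap: 0.0857
```

jog_arm(
  targets=[0,-1,0,0,0,0,0,-1,0,0,0,0,0,-1,0,0,0,0,0,-1,0,0,0,0,0,-1,0,0,0,0,0,-0.2,0,0,0,0,0,0,0,0,0,0,0,0,0,0,0,0],
)

```text
time: 3.28
eef_pos: [0.4605, -0.1284, 0.2482]
eef_rot: [[-0.0, -0.001, 1.0], [0.001, 1.0, 0.001], [-1.0, 0.001, -0.0]]
wrist_force: [-0.5, 0.1, -1.0]
finger_gap: 0.0854
```

Run:
```python
from h import *
import pickle
p=camera_params("wrist");im=snapshot("wrist");cv2.imwrite("pics/w2.png",im[:,:,::-1]);pickle.dump(p,open("w2.pkl","wb"))
print(state()["eef_pos"])
```

```text
[ 0.46050589 -0.12808281  0.24826293]
```

View pics/w2.png

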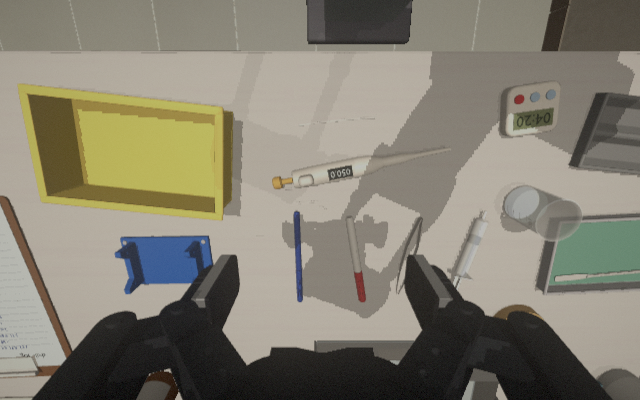

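Second wrist view: pen (297,212)–(300,301), marker (350,217)–(362,300), forceps (421,218)–(398,292), syringe tip (482,211), flange about (458,278), pipette button (274,183) to tip (450,149), bin corners (20,84),(226,106),(222,220),(40,203), rest plate near (167,262).

Run:
```python
from h import *
import pickle
P={n:pickle.load(open(n+".pkl","rb")) for n in("w1","w2")}
pts=dict(
 pen=("w2",(297,212,.005),(300,301,.005)),penW1=("w1",(56,213,.005),(82,301,.005)),
 mark=("w2",(350,217,.006),(362,300,.006)),markW1=("w1",(109,219,.006),(143,301,.006)),
 forc=("w2",(421,218,.006),(398,292,.006)),forcW1=("w1",(182,218,.006),(180,294,.006)),
 syr=("w2",(482,211,.011),(457,280,.011)),
 pip=("w2",(273,183,.013),(450,149,.01)),pipW1=("w1",(13,184,.013),(187,150,.01)),
 bin=("w2",(20,84,.058),(226,106,.058),(222,220,.058),(40,203,.058)),
 beaktop=("w1",(277,203,.069)),beakbot=("w1",(270,222,.0)),
 pentray=("w1",(322,95,.016),(481,110,.016),(465,183,.016),(318,167,.016)),
 steel=("w1",(311,219,.02),(461,213,.02),(464,287,.02),(318,293,.02)),spat=("w1",(331,279,.006),(405,274,.006)))
for k,(n,*v) in pts.items():
    r=np.array([ray(0,a[:2],a[2],P[n])[:2] for a in v])
    s="" if len(r)==1 else " len %s ang %.1f"%(np.round([np.linalg.norm(r[i]-r[i-1]) for i in range(len(r))],3),np.degrees(np.arctan2(*(r[1]-r[0])[::-1])))
    print(k,np.round(r,3).tolist(),"mean",np.round(r.mean(0),4),s)
# colour masks
for n in P:
    im=cv2.imread(f"pics/{n}.png");hsv=cv2.cvtColor(im,cv2.COLOR_BGR2HSV)
    m=cv2.inRange(hsv,(105,120,40),(130,255,255))
    cs=[c for c in cv2.findContours(m,0,2)[0] if cv2.contourArea(c)>60]
    for c in cs: print(n,"blue",np.round(cv2.minAreaRect(c)[0]),np.round(cv2.minAreaRect(c)[1]),cv2.boundingRect(c))
im=cv2.imread("pics/w2.png")[215:310,100:240];a=cv2.resize(im,None,fx=4,fy=4,interpolation=2)
im=cv2.imread("pics/w2.png")[195:305,380:500];b=cv2.resize(im,None,fx=3.4,fy=3.4,interpolation=2)
h=380;cv2.imwrite("pics/c1.png",cv2.resize(np.hstack([a[:374],b[:374]]),None,fx=800/(560+408),fy=800/(560+408)))
```

```text
pen [[0.519, -0.161], [0.663, -0.16]] mean [ 0.5906 -0.1606]  len [0.144 0.144] ang 0.3
penW1 [[0.519, -0.159], [0.661, -0.16]] mean [ 0.5898 -0.1599]  len [0.142 0.142] ang -0.5
mark [[0.526, -0.089], [0.66, -0.066]] mean [ 0.5928 -0.0776]  len [0.136 0.136] ang 9.4
markW1 [[0.527, -0.089], [0.66, -0.068]] mean [ 0.5936 -0.0781]  len [0.135 0.135] ang 8.9
forc [[0.527, 0.008], [0.646, -0.013]] mean [ 0.5865 -0.0025]  len [0.121 0.121] ang -10.3
forcW1 [[0.526, 0.011], [0.648, -0.01]] mean [0.5867 0.0006]  len [0.124 0.124] ang -9.9
syr [[0.515, 0.087], [0.622, 0.069]] mean [0.5684 0.0782]  len [0.108 0.108] ang -9.4
pip [[0.476, -0.19], [0.433, 0.033]] mean [ 0.4542 -0.0785]  len [0.227 0.227] ang 100.9
pipW1 [[0.476, -0.195], [0.433, 0.033]] mean [ 0.4542 -0.081 ]  len [0.233 0.233] ang 100.7
bin [[0.36, -0.433], [0.381, -0.227], [0.509, -0.245], [0.488, -0.451]] mean [ 0.4345 -0.339 ]  len [0.129 0.207 0.129 0.208] ang 84.2
beaktop [[0.483, 0.152]] mean [0.4826 0.152 ] 
beakbot [[0.534, 0.13]] mean [0.534  0.1298] 
pentray [[0.368, 0.202], [0.385, 0.39], [0.474, 0.385], [0.453, 0.197]] mean [0.4198 0.2934]  len [0.085 0.189 0.089 0.189] ang 85.0
steel [[0.521, 0.188], [0.513, 0.384], [0.626, 0.405], [0.636, 0.197]] mean [0.5741 0.2933]  len [0.115 0.196 0.115 0.209] ang 92.5
spat [[0.622, 0.216], [0.613, 0.324]] mean [0.6177 0.2695]  len [0.108 0.108] ang 94.5
w2 blue [129. 276.] [34.  8.] (125, 259, 9, 35)
w2 blue [166. 260.] [46. 90.] (121, 236, 91, 48)
```

View pics/c1.png

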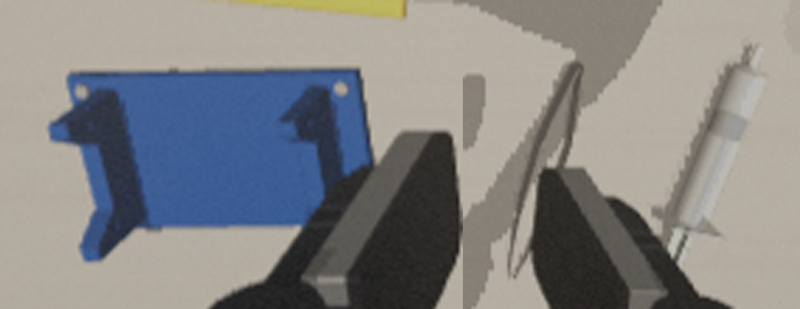

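Run:
```python
from h import *
import pickle
p=pickle.load(open("w2.pkl","rb"))
r=lambda u,v,z:ray(0,(u,v),z,p)[:2]
a,b=r(484.7,211,.011),r(459,271.5,.011);d=(a-b)/np.linalg.norm(a-b);print("syr",a,b,np.linalg.norm(a-b),"origin",b+d*.034,a-d*.065,"ang",np.degrees(np.arctan2(d[1],d[0])))
print("beaker",r(523,203,0.),r(558,220,.069))
tl,tr=r(121.8,237.7,.006),r(208.9,236.5,.006);bl=r(130,284,.006);d=tr-tl
print("rest",tl,tr,bl,np.linalg.norm(d),"ang",np.degrees(np.arctan2(d[1],d[0])))
go(.593,-.078,.07,9.2)
```

```text
syr [0.51497605 0.09067421] [0.60775309 0.07010334] 0.0950302119948758 origin [0.57455923 0.0774632 ] [0.5784349  0.07660388] ang 167.49841094463503
beaker [0.50742836 0.14766171] [0.50429253 0.14099098]
rest [ 0.55645737 -0.40629894] [ 0.55467223 -0.28466686] [ 0.63166829 -0.41038204] 0.1216451769988886 ang 90.84084719438545
t 3.3 pos [ 0.4605 -0.1281  0.2483] yaw 0.1 q6 -114.0 gap 0.0853
turn units (first) [-1.52 -0.   -0.01] then shift units [7.13 1.13 5.55]
```

jog_arm(
  targets=[0,0,0,-0.8,0,0,0,0,0,-0.72,0,0,0.9,0.19,0.92,0,0,0,0.9,0.19,0.92,0,0,0,0.9,0.19,0.92,0,0,0,0.9,0.19,0.92,0,0,0,0.9,0.19,0.92,0,0,0,0.9,0.18,0.95,0,0,0],
  gripper=0,
  newtons=40,
)

```text
time: 4.0
eef_pos: [0.5938, -0.0771, 0.1124]
eef_rot: [[-0.0, -0.161, 0.987], [0.001, 0.987, 0.161], [-1.0, 0.001, -0.0]]
wrist_force: [0.4, 0.1, -0.1]
finger_gap: 0.0425
```

jog_arm(
  targets=[0.9,0,0,0,0,0,0.83,0,0,0,0,0,0,0,0,0,0,0,0,0,0,0,0,0],
)

```text
time: 4.33
eef_pos: [0.5922, -0.078, 0.0692]
eef_rot: [[-0.003, -0.161, 0.987], [0.001, 0.987, 0.161], [-1.0, 0.002, -0.003]]
wrist_force: [0.0, -0.1, -0.0]
finger_gap: 0.0427
```

Run:
```python
from h import *
im=snapshot("wrist");cv2.imwrite("pics/w3.png",im[:,:,::-1])
print(proj("wrist",np.array([.5928,-.0777,.006])))
go(.593,-.078,.019,9.2)
```

```text
[322.6188763  223.43553793]
t 4.4 pos [ 0.5934 -0.0787  0.0706] yaw 9.2 q6 -113.0 gap 0.0426
turn units (first) [ 0.  0. -0.] then shift units [ 2.06  0.03 -0.01]
```

View pics/w3.png

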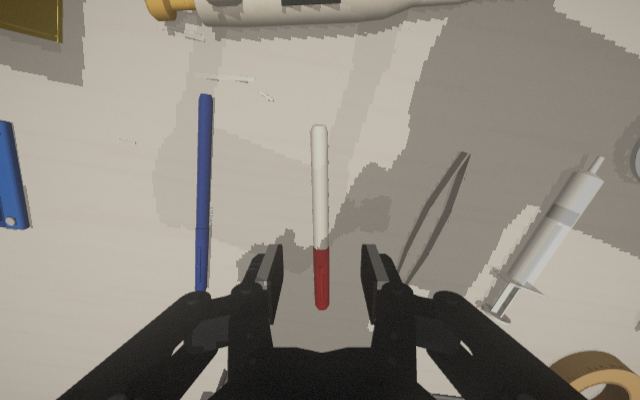

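Marker (319,125)–(322,309) is centred and aligned between the jaws. Descend and grip.

jog_arm(
  targets=[0.7,0,0,0,0,0,0.7,0,0,0,0,0,0.66,0,0,0,0,0,0,0,0,0,0,0],
)

```text
time: 4.72
eef_pos: [0.5922, -0.0793, 0.018]
eef_rot: [[-0.002, -0.159, 0.987], [0.001, 0.987, 0.159], [-1.0, 0.001, -0.002]]
wrist_force: [-0.4, -0.3, -0.2]
finger_gap: 0.0429
```

jog_arm(
  targets=[0,0,0,0,0,0,0,0,0,0,0,0,0,0,0,0,0,0,0,0,0,0,0,0],
  gripper=-1,
)

```text
time: 5.05
eef_pos: [0.5947, -0.0801, 0.0207]
eef_rot: [[0.004, -0.159, 0.987], [-0.001, 0.987, 0.159], [-1.0, -0.001, 0.004]]
wrist_force: [-0.7, 0.0, 6.5]
finger_gap: 0.0105
```

jog_arm(
  targets=[-1,0,0,0,0,0,-1,0,0,0,0,0,-1,0,0,0,0,0,-1,0,0,0,0,0,-1,0,0,0,0,0,0,0,0,0,0,0],
)

```text
time: 5.55
eef_pos: [0.5966, -0.0807, 0.1498]
eef_rot: [[0.011, -0.159, 0.987], [-0.003, 0.987, 0.159], [-1.0, -0.004, 0.011]]
wrist_force: [0.4, -0.3, 0.9]
finger_gap: 0.0107
```

Run:
```python
from h import *
go(.4414,.2915,.15,-95.4)
```

```text
t 5.5 pos [ 0.5966 -0.0807  0.1498] yaw 9.1 q6 -113.0 gap 0.0107
turn units (first) [-12.58   0.06   0.1 ] then shift units [-1.000e-02  7.580e+00  1.424e+01]
```

jog_arm(
  targets=[0,0,0,1,0,0,0,0,0,1,0,0,0,0,0,1,0,0,0,0,0,1,0,0,0,0,0,1,0,0,0,0,0,1,0,0,0,0,0,1,0,0,0,0,0,1,0,0],
)

```text
time: 6.22
eef_pos: [0.593, -0.0798, 0.1434]
eef_rot: [[-0.0, 0.631, 0.775], [0.0, 0.775, -0.631], [-1.0, -0.0, -0.0]]
wrist_force: [0.2, -0.5, 0.5]
finger_gap: 0.0106
```

jog_arm(
  targets=[0,0,0,1,0,0,0,0,0,1,0,0,0,0,0,1,0,0,0,0,0,1,0,0,0,0,0,1,0,0,0,0,0,1,0,0,0,0,0,1,0,0,0,0,0,1,0,0],
)

```text
time: 6.88
eef_pos: [0.5929, -0.0798, 0.1433]
eef_rot: [[-0.0, 0.999, 0.05], [0.0, 0.05, -0.999], [-1.0, -0.0, -0.0]]
wrist_force: [0.7, -0.7, 0.1]
finger_gap: 0.0103
```

jog_arm(
  targets=[0,0,0,0.7,0,0,0,0,0,0.7,0,0,0,-0.5,-0.94,0,0,0,0,-0.5,-0.94,0,0,0,0,-0.5,-0.94,0,0,0,0,-0.5,-0.94,0,0,0,0,-0.5,-0.94,0,0,0,0,-0.5,-0.94,0,0,0],
)

```text
time: 7.55
eef_pos: [0.5306, 0.0684, 0.1435]
eef_rot: [[0.0, 0.996, -0.092], [0.0, -0.092, -0.996], [-1.0, 0.0, -0.0]]
wrist_force: [0.6, -0.1, -0.4]
finger_gap: 0.0103
```

jog_arm(
  targets=[0,-0.5,-0.94,0,0,0,0,-0.5,-0.94,0,0,0,0,-0.5,-0.94,0,0,0,0,-0.5,-0.94,0,0,0,0,-0.5,-0.94,0,0,0,0,-0.5,-0.94,0,0,0,0,0,0,0,0,0,0,0,0,0,0,0],
)

```text
time: 8.22
eef_pos: [0.469, 0.2155, 0.1435]
eef_rot: [[0.0, 0.996, -0.089], [-0.0, -0.089, -0.996], [-1.0, 0.0, 0.0]]
wrist_force: [0.9, 0.4, -0.1]
finger_gap: 0.0102
```

Run:
```python
from h import *
import pickle
p=camera_params("wrist");im=snapshot("wrist");cv2.imwrite("pics/w4.png",im[:,:,::-1]);pickle.dump(p,open("w4.pkl","wb"))
go(.4414,.2915,.08,-95.4)
```

```text
t 8.3 pos [0.4695 0.2147 0.1435] yaw -95.2 q6 22.0 gap 0.0103
turn units (first) [ 0.04  0.   -0.  ] then shift units [ 2.54 -1.41 -2.95]
```

View pics/w4.png

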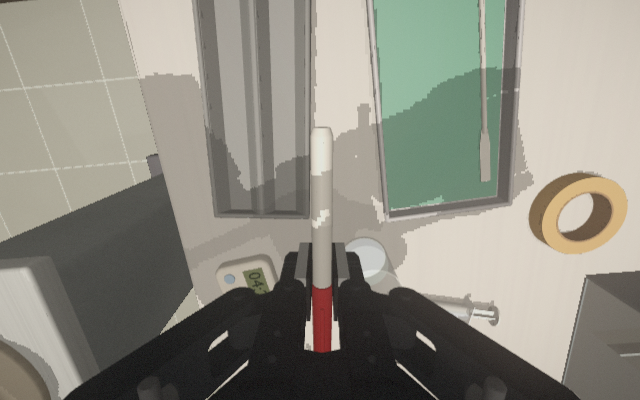

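Marker held along the tool axis at (322,128)–(322,352). Tray end corners (217,216),(308,217); steel tray end corners (387,219),(513,205), spatula from (486,180).

Run:
```python
from h import *
import pickle
p=pickle.load(open("w4.pkl","rb"))
for k,v in dict(ptL=((196,3,.016),(216,216,.016)),ptR=((312,3,.016),(309,217,.016)),st=((387,219,.02),(513,205,.02)),stL=((367,3,.02),(387,219,.02)),spat=((487,180,.007),(483,3,.007)),beaktop=((365,258,.069),),syr=((495,314,.011),)).items():
    r=np.array([ray(0,a[:2],a[2],p)[:2] for a in v]);print(k,np.round(r,4).tolist(),np.degrees(np.arctan2(*(r[-1]-r[0])[::-1])))
```

```text
ptL [[0.3883, 0.3765], [0.3685, 0.2059]] -96.61838484988587
ptR [[0.4751, 0.3687], [0.4551, 0.1971]] -96.64480133275919
st [[0.5271, 0.1902], [0.6417, 0.1937]] 1.7359204385434561
stL [[0.5157, 0.3639], [0.5271, 0.1902]] -86.22149496094285
spat [[0.6234, 0.2156], [0.6078, 0.3595]] 96.20370743970699
beaktop [[0.4993, 0.1798]] 0.0
syr [[0.6429, 0.0656]] 0.0
```

Run:
```python
from h import *
go(.4424,.2926,.037,-96.1)
```

```text
t 8.3 pos [0.4695 0.2147 0.1435] yaw -95.2 q6 22.0 gap 0.0103
turn units (first) [ 0.15  0.   -0.  ] then shift units [ 4.26 -1.41 -2.98]
```

jog_arm(
  targets=[0,0,0,0.15,0,0,0,-0.47,-0.99,0,0,0,0,-0.47,-0.99,0,0,0,0,-0.47,-1,0,0,0,1,0,0,0,0,0,1,0,0,0,0,0,1,0,0,0,0,0,0,0,0,0,0,0],
)

```text
time: 8.93
eef_pos: [0.4401, 0.2901, 0.0645]
eef_rot: [[-0.008, 0.994, -0.109], [-0.004, -0.109, -0.994], [-1.0, -0.008, 0.005]]
wrist_force: [-1.8, -0.1, -0.8]
finger_gap: 0.0106
```

jog_arm(
  targets=[0.6,0,0,0,0,0,0.66,0,0,0,0,0,0,0,0,0,0,0,0,0,0,0,0,0],
)

```text
time: 9.27
eef_pos: [0.4431, 0.2919, 0.0374]
eef_rot: [[-0.001, 0.994, -0.109], [-0.0, -0.109, -0.994], [-1.0, -0.001, 0.0]]
wrist_force: [-0.4, 0.5, -0.0]
finger_gap: 0.0106
```

Run:
```python
from h import *
import pickle
p=camera_params("wrist");im=snapshot("wrist");cv2.imwrite("pics/w5.png",im[:,:,::-1]);pickle.dump(p,open("w5.pkl","wb"))
go(.4424,.2926,.037,-96.1);print(state()["wrist_force"])
```

```text
t 9.3 pos [0.4437 0.2923 0.0381] yaw -96.2 q6 32.0 gap 0.0102
turn units (first) [-0.02 -0.01 -0.01] then shift units [ 0.04 -0.05 -0.01]
[-0.46657719 -1.2171333  -0.3693242 ]
```

View pics/w5.png

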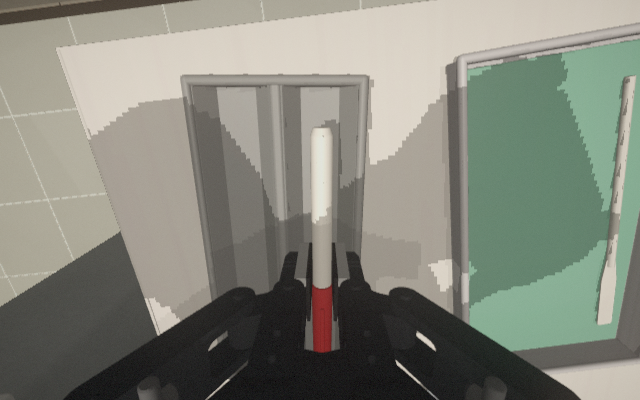

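Run:
```python
from h import *
import pickle
p=pickle.load(open("w5.pkl","rb"))
for k,v in dict(L=((183,77,.016),(209,280,.016)),R=((368,77,.016),(360,250,.016)),rid=((277,90,.016),(283,230,.016)),mk=((322,129,.025),(322,290,.025))).items():
    r=np.array([ray(0,a[:2],a[2],p)[:2] for a in v]);print(k,np.round(r,4).tolist(),np.degrees(np.arctan2(*(r[-1]-r[0])[::-1])))
```

```text
L [[0.3882, 0.3912], [0.375, 0.2818]] -96.88625333664052
R [[0.4744, 0.3817], [0.4645, 0.2918]] -96.27232555338777
rid [[0.4311, 0.3807], [0.4231, 0.3087]] -96.40079416627543
mk [[0.4505, 0.3612], [0.4409, 0.2741]] -96.2452367043421
```

jog_arm(
  targets=[0,0,0,0,0,0,0,0,0,0,0,0,0,0,0,0,0,0,-1,0,0,0,0,0,-1,0,0,0,0,0,-1,0,0,0,0,0,-1,0,0,0,0,0,0,0,0,0,0,0],
  gripper=0,
)

```text
time: 9.98
eef_pos: [0.4457, 0.2942, 0.1425]
eef_rot: [[0.01, 0.994, -0.107], [0.005, -0.107, -0.994], [-1.0, 0.009, -0.006]]
wrist_force: [-0.1, -0.1, 0.3]
finger_gap: 0.0428
```

Run:
```python
from h import *
im=snapshot("wrist");cv2.imwrite("pics/w6.png",im[:,:,::-1])
go(.5902,-.160,.10,0)
```

```text
t 10.0 pos [0.4446 0.2936 0.1403] yaw -96.1 q6 32.0 gap 0.0426
turn units (first) [13.98 -0.07 -0.02] then shift units [ 1.61 18.14 -5.83]
```

jog_arm(
  targets=[0,0,0,1,0,0,0,0,0,1,0,0,0,0,0,1,0,0,0,0,0,1,0,0,0,0,0,1,0,0,0,0,0,1,0,0,0,0,0,1,0,0,0,0,0,1,0,0],
)

```text
time: 10.7
eef_pos: [0.4418, 0.2922, 0.1359]
eef_rot: [[-0.002, 0.581, -0.814], [-0.001, -0.814, -0.581], [-1.0, -0.0, 0.002]]
wrist_force: [-0.5, 0.5, 0.6]
finger_gap: 0.0427
```

jog_arm(
  targets=[0,0,0,1,0,0,0,0,0,1,0,0,0,0,0,1,0,0,0,0,0,1,0,0,0,0,0,1,0,0,0,0,0,0.98,0,0,0,1,-0.32,0,0,0,0,1,-0.32,0,0,0],
)

```text
time: 11.37
eef_pos: [0.4577, 0.2426, 0.136]
eef_rot: [[-0.002, 0.002, -1.0], [-0.0, -1.0, -0.002], [-1.0, 0.0, 0.002]]
wrist_force: [0.1, -0.5, -1.3]
finger_gap: 0.0431
```

jog_arm(
  targets=[0,1,-0.32,0,0,0,0,1,-0.32,0,0,0,0,1,-0.32,0,0,0,0,1,-0.32,0,0,0,0,1,-0.32,0,0,0,0,1,-0.32,0,0,0,0,1,-0.32,0,0,0,0,1,-0.32,0,0,0],
)

```text
time: 12.03
eef_pos: [0.5218, 0.0413, 0.136]
eef_rot: [[-0.002, -0.001, -1.0], [0.0, -1.0, 0.001], [-1.0, -0.0, 0.002]]
wrist_force: [0.6, -0.3, -0.6]
finger_gap: 0.0429
```

jog_arm(
  targets=[0,1,-0.32,0,0,0,0,1,-0.32,0,0,0,0,1,-0.32,0,0,0,0,1,-0.32,0,0,0,0,1,-0.32,0,0,0,0.8,1,-0.32,0,0,0,0.8,1,-0.32,0,0,0,0,0,0,0,0,0],
)

```text
time: 12.7
eef_pos: [0.5774, -0.1362, 0.0926]
eef_rot: [[-0.005, -0.004, -1.0], [-0.0, -1.0, 0.004], [-1.0, 0.0, 0.005]]
wrist_force: [0.1, -0.2, 0.1]
finger_gap: 0.0425
```

Run:
```python
from h import *
go(.5902,-.160,.10,0)
im=snapshot("wrist");p=camera_params("wrist")
hsv=cv2.cvtColor(im,cv2.COLOR_RGB2HSV);m=cv2.inRange(hsv,(105,120,30),(130,255,255))
for c in cv2.findContours(m,0,2)[0]:
    if cv2.contourArea(c)<60: continue
    q=c[:,0,:];a=q[q[:,1].argmin()];b=q[q[:,1].argmax()];print(a,b,ray(0,a,.005,p)[:2],ray(0,b,.005,p)[:2])
```

```text
t 12.7 pos [ 0.5774 -0.1362  0.0926] yaw 179.8 q6 70.0 gap 0.0425
turn units (first) [-0.04  0.05 -0.  ] then shift units [-0.3   0.95 -0.51]
[353 196] [351 277] [ 0.58893498 -0.15794141] [ 0.51625692 -0.15843716]
[589 141] [558 247] [ 0.63039126 -0.32835546] [ 0.54438709 -0.32771514]
[360  97] [358 130] [ 0.66125141 -0.16061789] [ 0.63884518 -0.16002877]
```

jog_arm(
  targets=[0,0.93,-0.46,0.1,0,0,1,0,0,0,0,0,1,0,0,0,0,0,0.5,0,0,0,0,0,0.38,0,0,0,0,0,0,0,0,0,0,0],
)

```text
time: 13.25
eef_pos: [0.5881, -0.1542, 0.0231]
eef_rot: [[-0.004, -0.011, -1.0], [0.002, -1.0, 0.011], [-1.0, -0.002, 0.004]]
wrist_force: [0.5, 0.2, 0.2]
finger_gap: 0.0429
```

jog_arm(
  targets=[0,0,0,0,0,0,0,0,0,0,0,0,0,0,0,0,0,0,0,0,0,0,0,0],
  gripper=-1,
)

```text
time: 13.58
eef_pos: [0.5909, -0.1571, 0.0275]
eef_rot: [[0.003, -0.01, -1.0], [-0.003, -1.0, 0.01], [-1.0, 0.003, -0.003]]
wrist_force: [-1.9, -2.0, 7.4]
finger_gap: 0.0005
```

jog_arm(
  targets=[-1,0,0,0,0,0,-1,0,0,0,0,0,-1,0,0,0,0,0,-1,0,0,0,0,0,-1,0,0,0,0,0,0,0,0,0,0,0],
)

```text
time: 14.08
eef_pos: [0.5932, -0.157, 0.1568]
eef_rot: [[0.012, -0.011, -1.0], [-0.004, -1.0, 0.011], [-1.0, 0.004, -0.012]]
wrist_force: [0.9, 0.3, 0.8]
finger_gap: 0.0003
```

Run:
```python
from h import *
go(.3996,.2974,.145,-96.4)
```

```text
t 14.1 pos [ 0.5932 -0.157   0.1568] yaw 179.4 q6 69.0 gap 0.0003
turn units (first) [-14.04  -0.06  -0.11] then shift units [  0.47  -9.72 -17.2 ]
```

Run:
```python
from h import *
p=camera_params("wrist");im=snapshot("wrist");cv2.imwrite("pics/w7.png",im[:,:,::-1])
print(proj(0,np.array([.589,-.1595,.005]),p))
hsv=cv2.cvtColor(im,cv2.COLOR_RGB2HSV);m=cv2.inRange(hsv,(105,120,30),(130,255,255))
for c in cv2.findContours(m,0,2)[0]:
    if cv2.contourArea(c)<60: continue
    q=c[:,0,:];a=q[q[:,1].argmin()];b=q[q[:,1].argmax()];print(a,b,ray(0,a,.005,p)[:2],ray(0,b,.005,p)[:2])
```

```text
[323.93063401 194.90859259]
[593 161] [575 228] [ 0.62002984 -0.42066875] [ 0.54975838 -0.4209153 ]
[319 159] [319 186] [ 0.62517524 -0.15507231] [ 0.59828072 -0.15469059]
[570 149] [478 231] [ 0.63188953 -0.39544943] [ 0.54766769 -0.32011337]
```

View pics/w7.png

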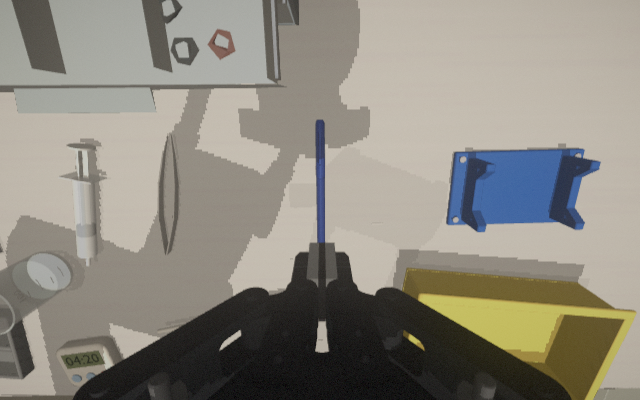

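The fingers shut above the pen: it still lies on the table at (320,121)–(320,250), just under the jaws. I came down too high and hadn't settled. Retrying with a narrower opening and a settled, lower descent.

jog_arm(
  targets=[1,-0.08,0.16,0,0,0,1,0,0,0,0,0,1,0,0,0,0,0,1,0,0,0,0,0,0,0,0,0,0,0,0,0,0,0,0,0],
  gripper=-0.4,
)

```text
time: 14.63
eef_pos: [0.5845, -0.1532, 0.0486]
eef_rot: [[-0.004, -0.011, -1.0], [0.002, -1.0, 0.011], [-1.0, -0.002, 0.004]]
wrist_force: [0.7, -1.5, 0.8]
finger_gap: 0.0257
```

Run:
```python
from h import *
p=camera_params("wrist");im=snapshot("wrist")
hsv=cv2.cvtColor(im,cv2.COLOR_RGB2HSV);m=cv2.inRange(hsv,(105,120,30),(130,255,255))
for c in cv2.findContours(m,0,2)[0]:
    if cv2.contourArea(c)<60: continue
    q=c[:,0,:];a=q[q[:,1].argmin()];b=q[q[:,1].argmax()];print(a,b,ray(0,a,.005,p)[:2],ray(0,b,.005,p)[:2])
go(.589,-.155,.0175,179.6)
```

```text
[328 221] [325 322] [ 0.59452631 -0.15696321] [ 0.51661843 -0.15446247]
[626 160] [587 295] [ 0.63127544 -0.33167076] [ 0.53768473 -0.33480703]
[328 117] [326 173] [ 0.65751172 -0.15725235] [ 0.62542405 -0.1559136 ]
t 14.7 pos [ 0.5859 -0.1537  0.0501] yaw 179.4 q6 69.0 gap 0.0258
turn units (first) [-0.04  0.    0.  ] then shift units [ 1.3   0.05 -0.13]
```

jog_arm(
  targets=[0.2,0.09,-0.06,0.07,0,0,0.5,0,0,0,0,0,0.6,0,0,0,0,0,0,0,0,0,0,0,0,0,0,0,0,0],
)

```text
time: 15.1
eef_pos: [0.588, -0.1563, 0.0185]
eef_rot: [[0.001, -0.019, -1.0], [-0.0, -1.0, 0.019], [-1.0, 0.0, -0.001]]
wrist_force: [0.2, -0.5, -0.6]
finger_gap: 0.0256
```

jog_arm(
  targets=[0,0,0,0,0,0,0,0,0,0,0,0,0,0,0,0,0,0,0,0,0,0,0,0],
  gripper=-1,
)

```text
time: 15.43
eef_pos: [0.588, -0.1563, 0.0188]
eef_rot: [[0.002, -0.018, -1.0], [-0.001, -1.0, 0.018], [-1.0, 0.001, -0.002]]
wrist_force: [-0.8, 1.0, 7.1]
finger_gap: 0.0076
```

Gripped (7.6 mm). Lift and carry.

jog_arm(
  targets=[-1,0,0,0,0,0,-1,0,0,0,0,0,-1,0,0,0,0,0,-1,0,0,0,0,0,-1,0,0,0,0,0,0,0,0,0,0,0],
)

```text
time: 15.93
eef_pos: [0.5902, -0.1571, 0.148]
eef_rot: [[0.009, -0.018, -1.0], [-0.004, -1.0, 0.018], [-1.0, 0.003, -0.009]]
wrist_force: [0.2, -0.1, 0.4]
finger_gap: 0.0077
```

Run:
```python
from h import *
go(.3996,.2974,.145,-96.4)
```

```text
t 15.9 pos [ 0.5902 -0.1571  0.148 ] yaw 178.9 q6 70.0 gap 0.0077
turn units (first) [-14.11  -0.05  -0.09] then shift units [  0.12  -9.6  -17.21]
```

jog_arm(
  targets=[0,0,0,-1,0,0,0,0,0,-1,0,0,0,0,0,-1,0,0,0,0,0,-1,0,0,0,0,0,-1,0,0,0,0,0,-1,0,0,0,0,0,-1,0,0,0,0,0,-1,0,0],
)

```text
time: 16.6
eef_pos: [0.5867, -0.1558, 0.1416]
eef_rot: [[-0.001, 0.734, -0.679], [0.001, -0.679, -0.734], [-1.0, -0.001, 0.0]]
wrist_force: [0.4, 0.1, -0.0]
finger_gap: 0.0078
```

jog_arm(
  targets=[0,0,0,-1,0,0,0,0,0,-1,0,0,0,0,0,-1,0,0,0,0,0,-1,0,0,0,0,0,-1,0,0,0,0,0,-1,0,0,0,-0.56,-1,-0.11,0,0,0,-0.56,-1,0,0,0],
)

```text
time: 17.27
eef_pos: [0.5652, -0.1035, 0.1415]
eef_rot: [[-0.001, 0.994, -0.113], [0.0, -0.113, -0.994], [-1.0, -0.001, -0.0]]
wrist_force: [0.8, 0.4, 0.1]
finger_gap: 0.0074
```

jog_arm(
  targets=[0,-0.56,-1,0,0,0,0,-0.56,-1,0,0,0,0,-0.56,-1,0,0,0,0,-0.56,-1,0,0,0,0,-0.56,-1,0,0,0,0,-0.56,-1,0,0,0,0,-0.56,-1,0,0,0,0,-0.56,-1,0,0,0],
)

```text
time: 17.93
eef_pos: [0.4751, 0.1093, 0.142]
eef_rot: [[-0.001, 0.994, -0.112], [0.0, -0.112, -0.994], [-1.0, -0.001, 0.0]]
wrist_force: [-0.5, 0.9, -0.2]
finger_gap: 0.0075
```

jog_arm(
  targets=[0,-0.56,-1,0,0,0,0,-0.56,-1,0,0,0,0,-0.56,-1,0,0,0,0,-0.56,-1,0,0,0,0,-0.56,-1,0,0,0,0,-0.56,-1,0,0,0,0,0,0,0,0,0,0,0,0,0,0,0],
)

```text
time: 18.6
eef_pos: [0.4086, 0.2674, 0.142]
eef_rot: [[-0.001, 0.994, -0.108], [-0.001, -0.108, -0.994], [-1.0, -0.001, 0.001]]
wrist_force: [0.1, 0.0, -0.3]
finger_gap: 0.0079
```

Run:
```python
from h import *
go(.3996,.2974,.0365,-96.4)
```

```text
t 18.6 pos [0.4086 0.2674 0.142 ] yaw -96.2 q6 31.0 gap 0.0079
turn units (first) [0.03 0.01 0.01] then shift units [ 4.22 -0.49 -1.15]
```

jog_arm(
  targets=[0,-0.25,-0.6,0.03,0,0,0,-0.25,-0.57,0,0,0,1,0,0,0,0,0,1,0,0,0,0,0,1,0,0,0,0,0,0.6,0,0,0,0,0,0.54,0,0,0,0,0,0,0,0,0,0,0],
)

```text
time: 19.27
eef_pos: [0.399, 0.2948, 0.0363]
eef_rot: [[-0.005, 0.993, -0.116], [-0.003, -0.116, -0.993], [-1.0, -0.005, 0.004]]
wrist_force: [-0.6, 0.3, -0.5]
finger_gap: 0.0075
```

Run:
```python
from h import *
im=snapshot("wrist");cv2.imwrite("pics/w8.png",im[:,:,::-1])
go(.3996,.2974,.0365,-96.4);print(state()["wrist_force"])
```

```text
t 19.3 pos [0.3998 0.2955 0.0377] yaw -96.7 q6 35.0 gap 0.0076
turn units (first) [-0.04  0.02  0.03] then shift units [ 0.05 -0.02 -0.08]
[-0.26335115 -0.80674255  0.27686865]
```

View pics/w8.png

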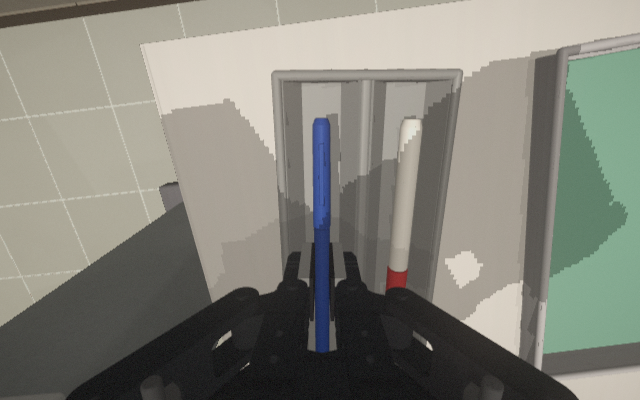

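Marker rests in the right trough (410,120)–(397,280); pen hangs centred over the left one. Release.

jog_arm(
  targets=[0,0,0,0,0,0,0,0,0,0,0,0,0,0,0,0,0,0,-1,0,0,0,0,0,-1,0,0,0,0,0,-1,0,0,0,0,0,-1,0,0,0,0,0,0,0,0,0,0,0],
  gripper=-0.4,
)

```text
time: 19.98
eef_pos: [0.4037, 0.2988, 0.1447]
eef_rot: [[0.01, 0.993, -0.114], [0.006, -0.114, -0.993], [-1.0, 0.01, -0.007]]
wrist_force: [1.3, 0.4, 0.5]
finger_gap: 0.0258
```

Run:
```python
from h import *
im=snapshot("wrist");cv2.imwrite("pics/w9.png",im[:,:,::-1])
go(.575,.002,.14,170)
```

```text
t 20.0 pos [0.4025 0.2982 0.1425] yaw -96.6 q6 35.0 gap 0.0258
turn units (first) [-1.443e+01  1.000e-02 -9.000e-02] then shift units [  0.1  -10.47   8.85]
```

View pics/w9.png

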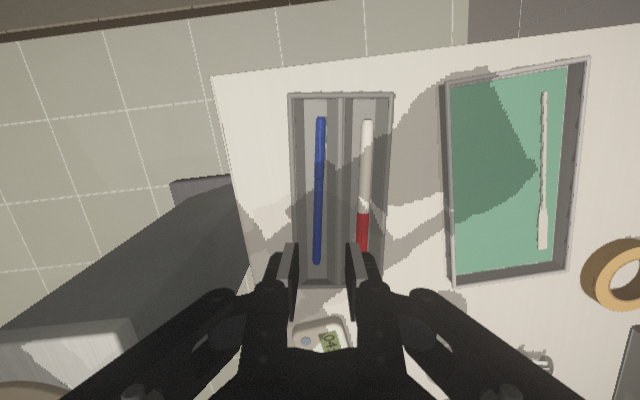

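Both pens lie down in their troughs (320,118)–(317,263) and (367,120)–(362,255). On to the forceps.

jog_arm(
  targets=[0,0,0,-1,0,0,0,0,0,-1,0,0,0,0,0,-1,0,0,0,0,0,-1,0,0,0,0,0,-1,0,0,0,0,0,-1,0,0,0,0,0,-1,0,0,0,0,0,-1,0,0],
)

```text
time: 20.7
eef_pos: [0.3999, 0.2967, 0.1383]
eef_rot: [[-0.001, 0.746, 0.666], [-0.001, 0.666, -0.746], [-1.0, -0.001, -0.0]]
wrist_force: [-0.5, -0.6, 0.6]
finger_gap: 0.0256
```

jog_arm(
  targets=[0,0,0,-1,0,0,0,0,0,-1,0,0,0,0,0,-1,0,0,0,0,0,-1,0,0,0,0,0,-1,0,0,0,0,0,-1,0,0,0,-1,0.85,-0.43,0,0,0,-1,0.85,0,0,0],
)

```text
time: 21.37
eef_pos: [0.4312, 0.2398, 0.1383]
eef_rot: [[-0.002, 0.168, 0.986], [-0.0, 0.986, -0.168], [-1.0, -0.001, -0.001]]
wrist_force: [-0.1, -0.0, 0.0]
finger_gap: 0.0257
```

jog_arm(
  targets=[0,-1,0.85,0,0,0,0,-1,0.85,0,0,0,0,-1,0.85,0,0,0,0,-1,0.85,0,0,0,0,-1,0.85,0,0,0,0,-1,0.85,0,0,0,0,-1,0.85,0,0,0,0,-1,0.85,0,0,0],
)

```text
time: 22.03
eef_pos: [0.5649, 0.0118, 0.1382]
eef_rot: [[-0.001, 0.174, 0.985], [0.0, 0.985, -0.174], [-1.0, 0.0, -0.001]]
wrist_force: [0.0, -0.2, 0.5]
finger_gap: 0.0256
```

jog_arm(
  targets=[0.8,-0.4,0.3,0,0,0,0.8,0,0,0,0,0,0,0,0,0,0,0,0,0,0,0,0,0],
  gripper=-0.2,
)

```text
time: 22.37
eef_pos: [0.5691, 0.0022, 0.0975]
eef_rot: [[-0.005, 0.174, 0.985], [0.001, 0.985, -0.174], [-1.0, -0.0, -0.005]]
wrist_force: [-0.5, -0.1, -0.8]
finger_gap: 0.0341
```

Run:
```python
from h import *
import pickle
p=camera_params("wrist");im=snapshot("wrist");cv2.imwrite("pics/w10.png",im[:,:,::-1]);pickle.dump(p,open("w10.pkl","wb"))
go(.5867,.0003,.0175,-10.1)
g=cv2.cvtColor(im,cv2.COLOR_RGB2GRAY)
for X in ([.526,.010,.006],[.648,-.011,.006]): print(np.round(proj(0,np.array(X),p)))
# forceps contour: low-gray blob in the central column band
hsv=cv2.cvtColor(im,cv2.COLOR_RGB2HSV)
```

```text
t 22.4 pos [0.57   0.0024 0.0987] yaw -10.0 q6 -87.0 gap 0.0337
turn units (first) [ 0.02 -0.02 -0.  ] then shift units [3.25 0.03 0.67]
[322. 157.]
[322. 296.]
```

View pics/w10.png

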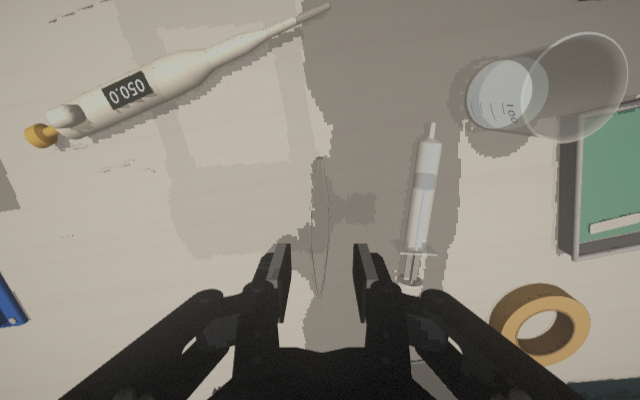

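Forceps (321,157)–(320,297), aligned with the jaws. Syringe: tip (434,124), flange (418,254), plunger end (410,283).

jog_arm(
  targets=[1,0.02,0.67,0,0,0,1,0,0,0,0,0,0.6,0,0,0,0,0,0.6,0,0,0,0,0,0,0,0,0,0,0,0,0,0,0,0,0],
)

```text
time: 22.92
eef_pos: [0.5873, 0.0004, 0.0196]
eef_rot: [[0.0, 0.173, 0.985], [0.0, 0.985, -0.173], [-1.0, 0.0, 0.0]]
wrist_force: [0.6, -1.0, -0.3]
finger_gap: 0.034
```

jog_arm(
  targets=[0,0,0,0,0,0,0,0,0,0,0,0,0,0,0,0,0,0,0,0,0,0,0,0],
  gripper=-1,
)

```text
time: 23.25
eef_pos: [0.5886, -0.0001, 0.0209]
eef_rot: [[0.004, 0.174, 0.985], [0.0, 0.985, -0.174], [-1.0, 0.001, 0.004]]
wrist_force: [-1.5, 1.7, 5.6]
finger_gap: 0.0154
```

Run:
```python
from h import *
import pickle
go(.5867,.0003,.0175,-10.1)
p=pickle.load(open("w10.pkl","rb"));r=lambda u,v,z:ray(0,(u,v),z,p)[:2]
a,b,e=r(434,124,.011),r(418,254,.011),r(410,283,.011);d=(a-b)/np.linalg.norm(a-b)
print("syr",a,b,e,np.linalg.norm(a-b),b+d*.034,a-d*.065,np.degrees(np.arctan2(d[1],d[0])))
print("beaker",r(505,94,0),r(575,88,.069),"steel corner",r(572,259,.02))
print("pip",r(25,135,.013),r(329,6,.008))
```

```text
t 23.2 pos [ 5.886e-01 -1.000e-04  2.090e-02] yaw -10.0 q6 -87.0 gap 0.0154
turn units (first) [ 0.02  0.03 -0.01] then shift units [ 0.14  0.   -0.08]
syr [0.51607656 0.09288266] [0.6177852  0.07410437] [0.64427243 0.06538055] 0.10342761716918356 [0.58435028 0.0802774 ] [0.57999625 0.08108127] 169.5393766951283
beaker [0.50521096 0.14877816] [0.50377546 0.14210982] steel corner [0.63814699 0.19137124]
pip [ 0.4726591  -0.19485775] [0.43081426 0.03167313]
```

jog_arm(
  targets=[-1,0,0,0,0,0,-1,0,0,0,0,0,-1,0,0,0,0,0,-1,0,0,0,0,0,-1,0,0,0,0,0,0,0,0,0,0,0],
)

```text
time: 23.75
eef_pos: [0.5906, -0.0007, 0.1499]
eef_rot: [[0.011, 0.174, 0.985], [-0.001, 0.985, -0.174], [-1.0, 0.001, 0.011]]
wrist_force: [0.2, 0.2, 0.6]
finger_gap: 0.0152
```

Run:
```python
from h import *
go(.561,.289,.145,-86)
```

```text
t 23.8 pos [ 0.5906 -0.0007  0.1499] yaw -10.0 q6 -87.0 gap 0.0152
turn units (first) [12.67  0.09 -0.08] then shift units [  0.2   -0.37 -11.64]
```

jog_arm(
  targets=[0,0,0,1,0,0,0,0,0,1,0,0,0,0,0,1,0,0,0,0,0,1,0,0,0,0,0,1,0,0,0,0,0,1,0,0,0,0,0,1,0,0,0,0,0,1,0,0],
)

```text
time: 24.42
eef_pos: [0.5869, -0.0003, 0.1436]
eef_rot: [[-0.001, 0.851, 0.525], [0.0, 0.525, -0.851], [-1.0, -0.0, -0.0]]
wrist_force: [-0.1, -1.0, -0.9]
finger_gap: 0.0155
```

jog_arm(
  targets=[0,0,0,1,0,0,0,0,0,1,0,0,0,0,0,1,0,0,0,0,0,1,0,0,0,0,0,0.67,0,0,0,0,-1,0,0,0,0,0,-1,0,0,0,0,0,-1,0,0,0],
)

```text
time: 25.08
eef_pos: [0.5817, 0.0748, 0.1437]
eef_rot: [[-0.001, 0.998, 0.068], [0.0, 0.068, -0.998], [-1.0, -0.0, -0.0]]
wrist_force: [0.2, 0.1, -0.9]
finger_gap: 0.0152
```

jog_arm(
  targets=[0,0,-1,0,0,0,0,0,-1,0,0,0,0,0,-1,0,0,0,0,0,-1,0,0,0,0,0,-1,0,0,0,0,0,-1,0,0,0,0,0,-1,0,0,0,0,0,0,0,0,0],
)

```text
time: 25.75
eef_pos: [0.5692, 0.2534, 0.1437]
eef_rot: [[-0.0, 0.997, 0.073], [0.003, 0.073, -0.997], [-1.0, 0.0, -0.003]]
wrist_force: [-0.1, 0.7, -0.1]
finger_gap: 0.0151
```

Run:
```python
from h import *
import pickle
p=camera_params("wrist");im=snapshot("wrist");cv2.imwrite("pics/w11.png",im[:,:,::-1]);pickle.dump(p,open("w11.pkl","wb"))
hsv=cv2.cvtColor(im,cv2.COLOR_RGB2HSV);m=cv2.inRange(hsv,(65,50,40),(95,255,255))
c=max(cv2.findContours(m,0,2)[0],key=cv2.contourArea);h=cv2.convexHull(c)
q=cv2.approxPolyDP(h,6,True)[:,0]
for u in q: print(u,np.round(ray(0,u,.004,p)[:2],4))
go(.561,.289,.03,-86)
```

```text
[360 114] [0.5973 0.3288]
[371 135] [0.6092 0.3115]
[381 248] [0.6335 0.2001]
[351 247] [0.6029 0.199 ]
[338 237] [0.5887 0.2092]
[328 150] [0.5717 0.2954]
t 25.8 pos [0.5693 0.251  0.1436] yaw -85.8 q6 13.0 gap 0.0155
turn units (first) [ 0.03 -0.    0.  ] then shift units [ 4.54 -0.23 -1.54]
```

Run:
```python
from h import *
import pickle
p=pickle.load(open("w11.pkl","rb"));im=cv2.imread("pics/w11.png").astype(int)
m=((im[:,:,1]-im[:,:,2])>12).astype(np.uint8)*255
m=cv2.morphologyEx(m,cv2.MORPH_OPEN,np.ones((3,3)))
cs=[c for c in cv2.findContours(m,0,2)[0] if cv2.contourArea(c)>300]
for c in cs: print(cv2.contourArea(c),cv2.boundingRect(c))
pts=np.vstack(cs)[:,0]; w=np.array([ray(0,u,.004,p)[:2] for u in pts])
print(cv2.minAreaRect((w*1000).astype(np.float32)))
```

```text
1488.5 (310, 150, 25, 98)
5740.5 (563, 145, 77, 121)
20531.0 (275, 42, 126, 207)
((709.1134033203125, 291.7494201660156), (372.8710021972656, 190.62835693359375), 0.7501534819602966)
```

Run:
```python
from h import *
import pickle
p=pickle.load(open("w11.pkl","rb"));im=cv2.imread("pics/w11.png").astype(int)
m=((im[:,:,1]-im[:,:,2])>12).astype(np.uint8)*255;m[:,420:]=0
m=cv2.morphologyEx(m,cv2.MORPH_OPEN,np.ones((3,3)))
pts=np.vstack([c for c in cv2.findContours(m,0,2)[0] if cv2.contourArea(c)>300])[:,0]; w=np.array([ray(0,u,.004,p)[:2] for u in pts])
print(cv2.minAreaRect((w*1000).astype(np.float32)))
print(cv2.boxPoints(cv2.minAreaRect((w*1000).astype(np.float32))).round())
```

```text
((577.989990234375, 290.1278076171875), (103.50102996826172, 186.98321533203125), 3.120572805404663)
[[521. 381.]
 [531. 194.]
 [635. 200.]
 [625. 386.]]
```

Run:
```python
from h import *
go(.563,.289,.026,-86.9)
```

```text
t 25.8 pos [0.5693 0.251  0.1436] yaw -85.8 q6 13.0 gap 0.0155
turn units (first) [ 0.18 -0.    0.  ] then shift units [ 4.7  -0.17 -1.53]
```

jog_arm(
  targets=[0,-0.08,-0.8,0.18,0,0,0,-0.08,-0.73,0,0,0,1,0,0,0,0,0,1,0,0,0,0,0,1,0,0,0,0,0,0.7,0,0,0,0,0,0.5,0,0,0,0,0,0,0,0,0,0,0],
)

```text
time: 26.47
eef_pos: [0.5615, 0.2848, 0.0357]
eef_rot: [[-0.006, 0.999, 0.05], [-0.003, 0.05, -0.999], [-1.0, -0.006, 0.003]]
wrist_force: [-0.3, -0.0, 0.3]
finger_gap: 0.0154
```

jog_arm(
  targets=[0.2,0,0,0,0,0,0.2,0,0,0,0,0,0,0,0,0,0,0,0,0,0,0,0,0],
)

```text
time: 26.8
eef_pos: [0.5641, 0.2869, 0.0296]
eef_rot: [[0.001, 0.999, 0.05], [0.0, 0.05, -0.999], [-1.0, 0.001, -0.0]]
wrist_force: [-0.1, -0.2, -0.7]
finger_gap: 0.015
```

jog_arm(
  targets=[0.13,0,0,0,0,0,0,0,0,0,0,0,0,0,0,0,0,0],
)

```text
time: 27.05
eef_pos: [0.5637, 0.2871, 0.026]
eef_rot: [[0.0, 0.999, 0.051], [0.0, 0.051, -0.999], [-1.0, 0.0, -0.0]]
wrist_force: [0.2, 0.5, 0.5]
finger_gap: 0.0153
```

jog_arm(
  targets=[0,0,0,0,0,0,0,0,0,0,0,0,0,0,0,0,0,0],
  gripper=-0.3,
)

```text
time: 27.3
eef_pos: [0.5637, 0.2871, 0.026]
eef_rot: [[0.0, 0.999, 0.051], [0.0, 0.051, -0.999], [-1.0, 0.0, -0.0]]
wrist_force: [0.0, -0.3, 0.6]
finger_gap: 0.0295
```

jog_arm(
  targets=[-1,0,0,0,0,0,-1,0,0,0,0,0,-1,0,0,0,0,0,-1,0,0,0,0,0,-1,0,0,0,0,0,0,0,0,0,0,0],
)

```text
time: 27.8
eef_pos: [0.5667, 0.2883, 0.1567]
eef_rot: [[0.01, 0.999, 0.051], [0.004, 0.051, -0.999], [-1.0, 0.01, -0.003]]
wrist_force: [2.2, 0.9, 0.5]
finger_gap: 0.0296
```

Run:
```python
from h import *
im=snapshot("wrist");cv2.imwrite("pics/w12.png",im[:,:,::-1])
go(.555,.083,.14,169)
```

```text
t 27.9 pos [0.5656 0.2878 0.1542] yaw -87.1 q6 18.0 gap 0.0302
turn units (first) [-12.68   0.02  -0.07] then shift units [ 0.57 -8.12  1.15]
```

jog_arm(
  targets=[0,0,0,-1,0,0,0,0,0,-1,0,0,0,0,0,-1,0,0,0,0,0,-1,0,0,0,0,0,-1,0,0,0,0,0,-1,0,0,0,0,0,-1,0,0,0,0,0,-1,0,0],
  gripper=-0.2,
)

```text
time: 28.52
eef_pos: [0.5629, 0.2867, 0.1493]
eef_rot: [[-0.002, 0.627, 0.779], [-0.001, 0.779, -0.627], [-1.0, -0.002, -0.001]]
wrist_force: [0.5, -0.4, -0.4]
finger_gap: 0.0341
```

jog_arm(
  targets=[0,0,0,-1,0,0,0,0,0,-1,0,0,0,0,0,-1,0,0,0,0,0,-1,0,0,0,0,0,-0.68,0,0,0,-1,0.14,0,0,0,0,-1,0.14,0,0,0,0,-1,0.14,0,0,0],
)

```text
time: 29.18
eef_pos: [0.5586, 0.2107, 0.1493]
eef_rot: [[-0.002, 0.19, 0.982], [-0.001, 0.982, -0.19], [-1.0, -0.001, -0.002]]
wrist_force: [1.0, -0.2, -0.3]
finger_gap: 0.0341
```

jog_arm(
  targets=[0,-1,0.14,0,0,0,0,-1,0.14,0,0,0,0,-1,0.14,0,0,0,0,-1,0.14,0,0,0,0,-1,0.15,0,0,0,0.9,-0.12,0,0,0,0,0.9,0,0,0,0,0,0,0,0,0,0,0],
)

```text
time: 29.85
eef_pos: [0.5487, 0.0815, 0.1012]
eef_rot: [[-0.01, 0.193, 0.981], [-0.0, 0.981, -0.193], [-1.0, -0.002, -0.01]]
wrist_force: [-1.1, 0.0, -0.6]
finger_gap: 0.0343
```

Run:
```python
from h import *
import pickle
p=camera_params("wrist");im=snapshot("wrist");pickle.dump(p,open("w13.pkl","wb"))
a=cv2.resize(im[:,180:460],None,fx=1.4,fy=1.4,interpolation=2)[:560]
b=cv2.resize(cv2.imread("pics/w12.png")[:,:,::-1][:,200:480],None,fx=1.4,fy=1.4,interpolation=2)
cv2.imwrite("pics/c2.png",np.hstack([a,b])[:,:,::-1])
go(.571,.0825,.0175,169)
```

```text
t 29.9 pos [0.5499 0.082  0.103 ] yaw -11.1 q6 -78.0 gap 0.034
turn units (first) [-0.01 -0.07  0.01] then shift units [3.42 0.18 0.82]
```

View pics/c2.png

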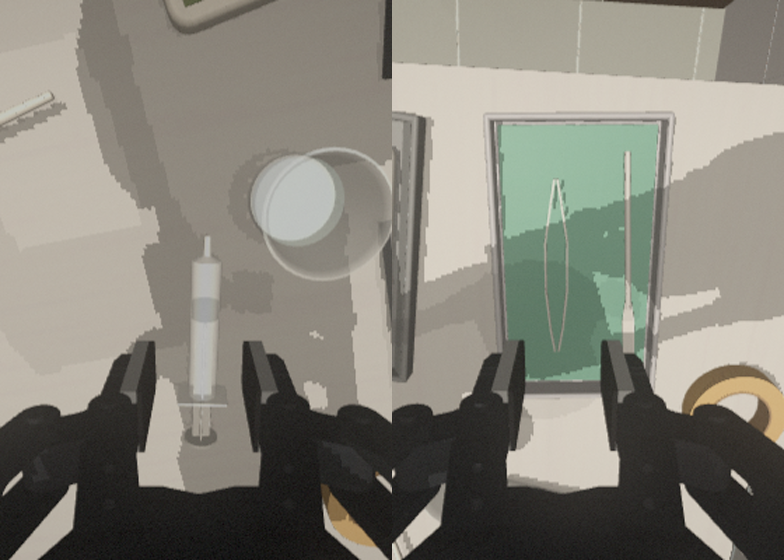

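Left crop: syringe tip at (329,170), flange (325,289) in the full image, between jaws. Right crop: forceps lie flat in the tray's free side, well clear of the spatula.

Run:
```python
from h import *
import pickle
p=pickle.load(open("w13.pkl","rb"));r=lambda u,v,z:ray(0,(u,v),z,p)[:2]
a,b,e=r(328.6,170,.011),r(325,288.6,.011),r(323,312,.011);d=(a-b)/np.linalg.norm(a-b);L=np.linalg.norm(a-b)
o=((b+d*.034)+(a-d*.065))/2;g=o+.01*d;print(a,b,e,L,o,g,np.degrees(np.arctan2(d[1],d[0])))
go(*g,.0185,169)
```

```text
[0.51594789 0.09333233] [0.6183417  0.07079463] [0.64192548 0.06442156] 0.10484483294585638 [0.58228244 0.07873156] [0.57251622 0.08088118] 167.58667454615644
t 29.9 pos [0.5499 0.082  0.103 ] yaw -11.1 q6 -78.0 gap 0.034
turn units (first) [-0.01 -0.07  0.01] then shift units [3.38 0.13 0.9 ]
```

jog_arm(
  targets=[0.5,0.13,0.9,0.12,0,0,1,0,0,0,0,0,0.9,0,0,0,0,0,0.5,0,0,0,0,0,0.4,0,0,0,0,0,0,0,0,0,0,0,0,0,0,0,0,0],
)

```text
time: 30.48
eef_pos: [0.5756, 0.0816, 0.0236]
eef_rot: [[0.0, 0.203, 0.979], [0.0, 0.979, -0.203], [-1.0, 0.0, 0.0]]
wrist_force: [0.3, 0.6, 0.1]
finger_gap: 0.0341
```

jog_arm(
  targets=[0,0,0,0,0,0,0,0,0,0,0,0,0,0,0,0,0,0,0,0,0,0,0,0],
  gripper=-1,
)

```text
time: 30.82
eef_pos: [0.5764, 0.0814, 0.0247]
eef_rot: [[0.003, 0.204, 0.979], [0.0, 0.979, -0.204], [-1.0, 0.001, 0.003]]
wrist_force: [-0.7, 0.1, 4.7]
finger_gap: 0.0151
```

jog_arm(
  targets=[-1,0,0,0,0,0,-1,0,0,0,0,0,-1,0,0,0,0,0,-1,0,0,0,0,0,-1,0,0,0,0,0,-0.8,0,0,0,0,0,0,0,0,0,0,0],
)

```text
time: 31.4
eef_pos: [0.578, 0.0813, 0.1731]
eef_rot: [[0.009, 0.203, 0.979], [0.0, 0.979, -0.203], [-1.0, 0.002, 0.009]]
wrist_force: [1.1, 0.3, 0.1]
finger_gap: 0.0151
```

Run:
```python
from h import *
go(.434,-.339,.165,-95.8)
```

```text
t 31.4 pos [0.578  0.0813 0.1731] yaw -11.7 q6 -77.0 gap 0.0151
turn units (first) [14.01  0.06 -0.08] then shift units [ 0.33 -4.03 17.31]
```

jog_arm(
  targets=[0,0,0,1,0,0,0,0,0,1,0,0,0,0,0,1,0,0,0,0,0,1,0,0,0,0,0,1,0,0,0,0,0,1,0,0,0,0,0,1,0,0,0,0,0,1,0,0],
)

```text
time: 32.07
eef_pos: [0.5745, 0.0811, 0.1671]
eef_rot: [[-0.002, 0.866, 0.499], [-0.0, 0.499, -0.866], [-1.0, -0.002, -0.001]]
wrist_force: [1.1, -1.0, 0.3]
finger_gap: 0.015
```

jog_arm(
  targets=[0,0,0,1,0,0,0,0,0,1,0,0,0,0,0,1,0,0,0,0,0,1,0,0,0,0,0,1,0,0,0,0,0,1,0,0,0,-0.24,1,0,0,0,0,-0.24,1,0,0,0],
)

```text
time: 32.73
eef_pos: [0.5577, 0.033, 0.167]
eef_rot: [[-0.002, 0.995, -0.098], [0.0, -0.098, -0.995], [-1.0, -0.002, -0.0]]
wrist_force: [0.2, -0.9, -0.2]
finger_gap: 0.0149
```

jog_arm(
  targets=[0,-0.24,1,0,0,0,0,-0.24,1,0,0,0,0,-0.24,1,0,0,0,0,-0.24,1,0,0,0,0,-0.24,1,0,0,0,0,-0.24,1,0,0,0,0,-0.24,1,0,0,0,0,-0.24,1,0,0,0],
)

```text
time: 33.4
eef_pos: [0.4893, -0.1623, 0.1673]
eef_rot: [[-0.001, 0.995, -0.1], [0.001, -0.1, -0.995], [-1.0, -0.002, -0.001]]
wrist_force: [0.5, 0.5, -0.3]
finger_gap: 0.0151
```

jog_arm(
  targets=[0,-0.24,1,0,0,0,0,-0.24,1,0,0,0,0,-0.24,1,0,0,0,0,-0.24,1,0,0,0,0,-0.24,1,0,0,0,0,-0.24,1,0,0,0,0,-0.2,1,0,0,0,0,0,0,0,0,0],
)

```text
time: 34.07
eef_pos: [0.4309, -0.3357, 0.1672]
eef_rot: [[-0.001, 0.995, -0.103], [-0.003, -0.103, -0.995], [-1.0, -0.001, 0.003]]
wrist_force: [0.5, 0.4, 0.4]
finger_gap: 0.0148
```

Run:
```python
from h import *
im=snapshot("wrist");p=camera_params("wrist");cv2.imwrite("pics/w14.png",im[:,:,::-1])
go(.434,-.339,.07,-95.8)
m=cv2.inRange(cv2.cvtColor(im,cv2.COLOR_RGB2HSV),(22,120,40),(35,255,255))
c=max(cv2.findContours(m,0,2)[0],key=cv2.contourArea)
w=np.array([ray(0,u,.058,p)[:2] for u in c[:,0]])*1000;print(cv2.minAreaRect(w.astype(np.float32)))
```

```text
t 34.1 pos [ 0.4312 -0.3333  0.1672] yaw -95.9 q6 -39.0 gap 0.0153
turn units (first) [-0.02 -0.    0.01] then shift units [3.89 0.13 0.22]
((435.8275451660156, -329.4927978515625), (189.89373779296875, 127.2245101928711), 83.61849212646484)
```

jog_arm(
  targets=[0.8,0.12,0.2,0,0,0,1,0,0,0,0,0,1,0,0,0,0,0,0.8,0,0,0,0,0,0.6,0,0,0,0,0,0,0,0,0,0,0,0,0,0,0,0,0],
)

```text
time: 34.7
eef_pos: [0.4343, -0.3353, 0.0623]
eef_rot: [[-0.002, 0.995, -0.099], [0.003, -0.099, -0.995], [-1.0, -0.002, -0.002]]
wrist_force: [0.1, -0.0, -0.2]
finger_gap: 0.0151
```

jog_arm(
  targets=[0,0,0,0,0,0,0,0,0,0,0,0,0,0,0,0,0,0,-1,0,0,0,0,0,-1,0,0,0,0,0,-1,0,0,0,0,0,-1,0,0,0,0,0,-1,0,0,0,0,0],
  gripper=-0.2,
)

```text
time: 35.37
eef_pos: [0.4348, -0.3368, 0.1905]
eef_rot: [[0.001, 0.995, -0.1], [-0.001, -0.1, -0.995], [-1.0, 0.001, 0.001]]
wrist_force: [0.3, 0.1, 0.2]
finger_gap: 0.0339
```

Run:
```python
from h import *
im=snapshot("wrist");cv2.imwrite("pics/w15.png",im[:,:,::-1])
go(.454,-.079,.16,-79.2)
```

```text
t 35.4 pos [ 0.4371 -0.3389  0.1957] yaw -95.7 q6 -39.0 gap 0.0342
turn units (first) [-2.76  0.08 -0.08] then shift units [  1.43   2.61 -10.09]
```

jog_arm(
  targets=[0,0,0,-1,0,0,0,0,0,-1,0,0,0,0,0,-0.76,0,0,0,0.26,-1,0,0,0,0,0.26,-1,0,0,0,0,0.26,-1,0,0,0,0,0.26,-1,0,0,0,0,0.26,-1,0,0,0],
  gripper=0.2,
)

```text
time: 36.08
eef_pos: [0.4433, -0.2069, 0.189]
eef_rot: [[0.001, 0.982, 0.187], [-0.001, 0.187, -0.982], [-1.0, 0.001, 0.001]]
wrist_force: [0.3, -0.1, 0.9]
finger_gap: 0.0515
```

jog_arm(
  targets=[0.3,0.26,-1,0,0,0,0.3,0.26,-1,0,0,0,0.3,0.26,-1,0,0,0,0.3,0.26,-1,0,0,0,0,0,0,0,0,0,0,0,0,0,0,0],
)

```text
time: 36.58
eef_pos: [0.4499, -0.1039, 0.1586]
eef_rot: [[0.001, 0.982, 0.19], [-0.0, 0.19, -0.982], [-1.0, 0.0, 0.0]]
wrist_force: [0.3, -0.1, -1.0]
finger_gap: 0.0514
```

Run:
```python
from h import *
import pickle
p=camera_params("wrist");im=snapshot("wrist");pickle.dump(p,open("w16.pkl","wb"));cv2.imwrite("pics/w16.png",im[:,:,::-1])
b=cv2.imread("pics/w15.png")[:,:,::-1]
cv2.imwrite("pics/c3.png",np.hstack([im[:,130:530],b[:,120:520]])[:,:,::-1])
go(.4535,-.0805,.02,-79.1)
```

```text
t 36.6 pos [ 0.4504 -0.1049  0.1589] yaw -79.1 q6 -33.0 gap 0.0515
turn units (first) [ 0.    0.01 -0.01] then shift units [ 5.56  0.31 -0.94]
```

View pics/c3.png

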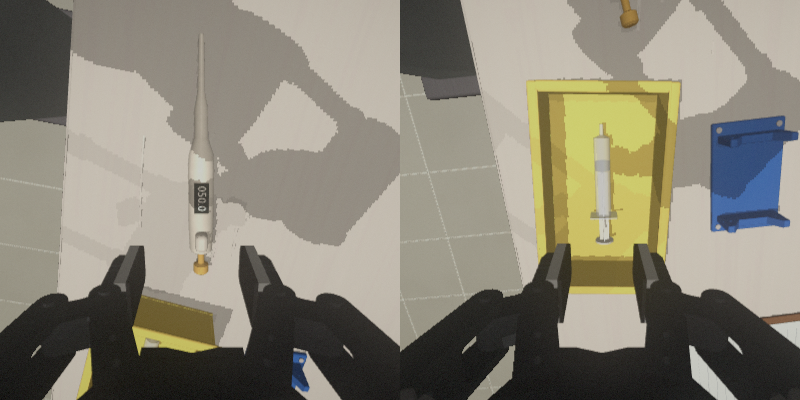

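Left: pipette from tip (331,35) to button (331,274). Right: syringe lies in the bin; rest plate corners in that frame (431,125),(432,231),(505,117).

Run:
```python
from h import *
import pickle
p=pickle.load(open("w16.pkl","rb"));r=lambda u,v,z,p=p:ray(0,(u,v),z,p)[:2]
t,b=r(331,35,.008),r(331,274,.013);d=t-b;c=(t+b)/2
print("pip",t,b,np.linalg.norm(d),c,np.degrees(np.arctan2(d[1],d[0])))
l,q=r(130+189,220,.0125),r(130+213,220,.0125);print("body centre at row220",(l+q)/2,np.linalg.norm(l-q))
go(*c,.02,-79.1)
# rest from w15
s=state();T=np.array(s["eef_rot"]);R=np.array(p["R"]);C=-R.T@p["t"];off=T.T@(C-s["eef_pos"]);Rt=R@T  # cam<-tool
y=np.radians(-95.7);Z=np.array([np.cos(y),np.sin(y),0]);X=np.array([0,0,-1.]);T2=np.stack([X,np.cross(Z,X),Z],1)
R2=Rt@T2.T;C2=np.array([.4365,-.3385,.195])+T2@off;p2=dict(intrinsics=p["intrinsics"],R=R2,t=-R2@C2)
for u in ((431,125),(432,231),(505,117),(499,222)):print("rest",r(*u,.006,p2))
```

```text
pip [0.43152971 0.03167513] [ 0.47718266 -0.19282541] 0.22909535937731904 [ 0.45435618 -0.08057514] 101.49455831863841
body centre at row220 [ 0.46471944 -0.13167256] 0.024256600425240714
t 36.6 pos [ 0.4504 -0.1049  0.1589] yaw -79.1 q6 -33.0 gap 0.0515
turn units (first) [ 0.    0.01 -0.01] then shift units [ 5.56  0.34 -0.93]
rest [ 0.55654519 -0.28841002]
rest [ 0.55998423 -0.41107175]
rest [ 0.63330649 -0.28785644]
rest [ 0.63787233 -0.4072219 ]
```

jog_arm(
  targets=[0.5,0.34,-0.93,-0.08,0,0,1,0,0,0,0,0,1,0,0,0,0,0,1,0,0,0,0,0,0.8,0,0,0,0,0,0.6,0,0,0,0,0,0.45,0,0,0,0,0,0,0,0,0,0,0],
)

```text
time: 37.3
eef_pos: [0.4534, -0.0814, 0.0231]
eef_rot: [[-0.003, 0.981, 0.194], [0.001, 0.194, -0.981], [-1.0, -0.002, -0.001]]
wrist_force: [0.1, 0.6, -1.0]
finger_gap: 0.0515
```

jog_arm(
  targets=[0.15,0,0,0,0,0,0,0,0,0,0,0,0,0,0,0,0,0],
)

```text
time: 37.55
eef_pos: [0.4548, -0.081, 0.0215]
eef_rot: [[0.002, 0.981, 0.195], [-0.001, 0.195, -0.981], [-1.0, 0.002, 0.001]]
wrist_force: [0.1, 0.0, 0.6]
finger_gap: 0.0513
```

jog_arm(
  targets=[0,0,0,0,0,0,0,0,0,0,0,0,0,0,0,0,0,0,0,0,0,0,0,0],
  gripper=-1,
  newtons=50,
)

```text
time: 37.88
eef_pos: [0.4546, -0.0806, 0.0216]
eef_rot: [[0.002, 0.981, 0.196], [-0.001, 0.196, -0.981], [-1.0, 0.002, 0.001]]
wrist_force: [-1.2, -1.4, 6.3]
finger_gap: 0.0241
```

jog_arm(
  targets=[-0.6,0,0,0,0,0,-1,0,0,0,0,0,-1,0,0,0,0,0,-1,0,0,0,0,0,-1,0,0,0,0,0,-0.6,0,0,0,0,0,0,0,0,0,0,0,0,0,0,0,0,0],
)

```text
time: 38.55
eef_pos: [0.4541, -0.0803, 0.1511]
eef_rot: [[0.001, 0.981, 0.196], [-0.0, 0.196, -0.981], [-1.0, 0.001, 0.001]]
wrist_force: [0.2, 0.1, -3.0]
finger_gap: 0.0241
```

Run:
```python
from h import *
go(.595,-.3475,.15,-88.8)
```

```text
t 38.5 pos [ 0.4541 -0.0803  0.1511] yaw -78.7 q6 -30.0 gap 0.0241
turn units (first) [ 1.69  0.01 -0.01] then shift units [ 0.04  5.41 10.8 ]
```

jog_arm(
  targets=[0,0,0,0.9,0,0,0,0,0,0.79,0,0,0,0.5,1,0,0,0,0,0.5,1,0,0,0,0,0.5,1,0,0,0,0,0.5,1,0,0,0,0,0.5,1,0,0,0,0,0.5,1,0,0,0],
)

```text
time: 39.22
eef_pos: [0.5313, -0.2293, 0.1482]
eef_rot: [[-0.004, 1.0, 0.02], [0.002, 0.02, -1.0], [-1.0, -0.004, -0.003]]
wrist_force: [1.1, -0.3, -1.4]
finger_gap: 0.0242
```

jog_arm(
  targets=[0,0.5,1,0,0,0,0,0.5,1,0,0,0,0,0.5,1,0,0,0,0,0.5,1,0,0,0,0,0.41,0.8,0,0,0,0,0,0,0,0,0,0,0,0,0,0,0],
)

```text
time: 39.8
eef_pos: [0.5939, -0.3479, 0.1474]
eef_rot: [[-0.004, 1.0, 0.019], [0.003, 0.019, -1.0], [-1.0, -0.004, -0.003]]
wrist_force: [-1.5, 0.7, -1.4]
finger_gap: 0.0239
```

Run:
```python
from h import *
import pickle
p=camera_params("wrist");im=snapshot("wrist");pickle.dump(p,open("w17.pkl","wb"));cv2.imwrite("pics/w17.png",im[:,:,::-1])
sc=snapshot("scene");cv2.imwrite("pics/s17.png",sc[:,:,::-1])
go(.595,-.3475,.046,-88.8)
m=cv2.inRange(cv2.cvtColor(im,cv2.COLOR_RGB2HSV),(105,120,30),(130,255,255))
for c in cv2.findContours(m,0,2)[0]:
    if cv2.contourArea(c)<60: continue
    a=cv2.approxPolyDP(cv2.convexHull(c),2.5,True)[:,0];print(cv2.boundingRect(c))
    for u in a: print(u,np.round(ray(0,u,.006,p)[:2],4),np.round(ray(0,u,.038,p)[:2],4))
```

```text
t 39.9 pos [ 0.5934 -0.3463  0.1485] yaw -88.8 q6 -37.0 gap 0.0241
turn units (first) [-0.01 -0.03  0.03] then shift units [4.1  0.06 0.05]
(329, 129, 35, 116)
[329 129] [ 0.5985 -0.2875] [ 0.5978 -0.2852]
[363 129] [ 0.6291 -0.287 ] [ 0.6247 -0.2847]
[358 244] [ 0.6311 -0.4012] [ 0.6265 -0.3853]
[342 231] [ 0.6142 -0.3871] [ 0.6116 -0.3728]
[335 211] [ 0.6065 -0.3659] [ 0.6048 -0.3541]
(282, 128, 32, 116)
[313 129] [ 0.5841 -0.2878] [ 0.5851 -0.2854]
[308 212] [ 0.58   -0.3674] [ 0.5814 -0.3555]
[301 231] [ 0.573  -0.3879] [ 0.5753 -0.3736]
[286 243] [ 0.5577 -0.4016] [ 0.5618 -0.3856]
[282 129] [ 0.5563 -0.2883] [ 0.5606 -0.2859]
```

jog_arm(
  targets=[0,0.02,0.1,0.03,0,0,1,0,0,0,0,0,1,0,0,0,0,0,1,0,0,0,0,0,0.5,0,0,0,0,0,0.3,0,0,0,0,0,0,0,0,0,0,0,0,0,0,0,0,0],
)

```text
time: 40.57
eef_pos: [0.5957, -0.3501, 0.0565]
eef_rot: [[0.001, 1.0, 0.017], [-0.001, 0.017, -1.0], [-1.0, 0.001, 0.001]]
wrist_force: [0.2, 0.4, -0.8]
finger_gap: 0.0237
```

Run:
```python
from h import *
go(.594,-.349,.0455,-89);print(state()["wrist_force"])
im=snapshot("side");cv2.imwrite("pics/sd18.png",im[:,:,::-1])
```

```text
t 40.6 pos [ 0.5957 -0.3501  0.0565] yaw -89.0 q6 -37.0 gap 0.0237
turn units (first) [-0.    0.01 -0.01] then shift units [ 0.44 -0.07 -0.05]
[ 0.21088295  0.41903859 -0.81557684]
```

jog_arm(
  targets=[0.2,-0.05,-0.04,0,0,0,0.2,0,0,0,0,0,0,0,0,0,0,0,0,0,0,0,0,0],
)

```text
time: 40.95
eef_pos: [0.5939, -0.3491, 0.0459]
eef_rot: [[0.0, 1.0, 0.017], [0.0, 0.017, -1.0], [-1.0, 0.0, 0.0]]
wrist_force: [0.5, 0.1, -1.3]
finger_gap: 0.0239
```

jog_arm(
  targets=[0.04,0,0,0,0,0,0,0,0,0,0,0],
)

```text
time: 41.12
eef_pos: [0.594, -0.3491, 0.0457]
eef_rot: [[0.0, 1.0, 0.017], [-0.0, 0.017, -1.0], [-1.0, 0.0, 0.0]]
wrist_force: [-0.6, 1.1, 4.0]
finger_gap: 0.0243
```

Contact at 4 N: the pipette is seated. Open and withdraw.

jog_arm(
  targets=[0,0,0,0,0,0,0,0,0,0,0,0,0,0,0,0,0,0,-0.4,0,0,0,0,0,-0.8,0,0,0,0,0,-1,0,0,0,0,0,-1,0,0,0,0,0,-1,0,0,0,0,0],
  gripper=0.2,
)

```text
time: 41.78
eef_pos: [0.5939, -0.3491, 0.1514]
eef_rot: [[0.0, 1.0, 0.017], [0.0, 0.017, -1.0], [-1.0, 0.0, -0.0]]
wrist_force: [0.4, 0.6, -0.5]
finger_gap: 0.0514
```

jog_arm(
  targets=[-1,0,-1,0,0,0,-1,0,-1,0,0,0,-0.5,0,-1,0,0,0,0,0,0,0,0,0,0,0,0,0,0,0],
)

```text
time: 42.2
eef_pos: [0.5932, -0.2732, 0.2145]
eef_rot: [[0.003, 1.0, 0.019], [-0.002, 0.019, -1.0], [-1.0, 0.003, 0.002]]
wrist_force: [-0.5, -0.0, -0.4]
finger_gap: 0.0512
```

Run:
```python
from h import *
w=snapshot("wrist");s=snapshot("side");c=snapshot("scene")
go(.594,-.349,.3)
a=cv2.resize(w[40:240,170:470],(400,267));
sd=cv2.resize(s[215:315,270:450],(400,222))
cc=cv2.resize(c[110:260,150:350],(400,300));dd=cv2.resize(c[205:285,400:520],(400,267))
L=np.vstack([a,sd]);Rr=np.vstack([cc,dd]);h=min(len(L),len(Rr))
cv2.imwrite("pics/final.png",np.hstack([L[:h],Rr[:h]])[:,:,::-1])
```

```text
t 42.4 pos [ 0.5923 -0.2747  0.2115] yaw -89.0 q6 -32.0 gap 0.0512
turn units (first) [ 0.   -0.    0.01] then shift units [-3.54  0.02  2.97]
```

View pics/final.png

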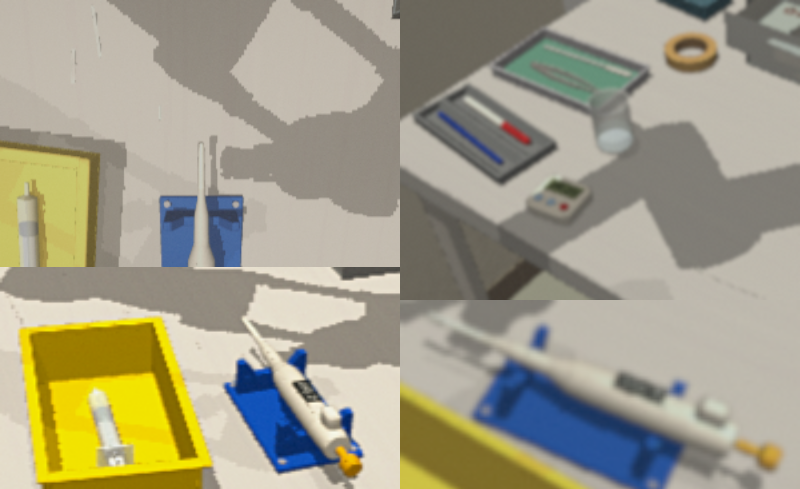

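Everything is in place: the pens are in their troughs, the forceps are flat, the syringe is in the bin, and the pipette is down in both notches with its tip off the bench. The beaker still stands upright. Signing off.

```bash
python3 -c "
from station import *
print(sign_off())"
```

```text
the job is handed in; nothing more can be done
None
```

All five things are put away in the order asked, and the job was handed in at about 42 s of the 120 s allowed. No verdict is reported.

- **Marker and pen:** each lies down in its own trough of the grey tray.
- **Forceps:** they lie flat in the free side of the steel tray, clear of the spatula.
- **Syringe:** it lies on the floor of the yellow bin.
- **Pipette:** it sits in both notches of the rest, with its tip clear of the bench. I judged its centring from the placing position and the last pictures, not by a separate measurement.
- **Beaker:** it stands upright in the last scene picture. I didn't measure its position again at the end.

One check failed along the way: the first grasp of the pen closed above it, because I came down too high, and nudged it about 4 mm. A lower retry held it. Contact readings were about 7 N at most, and the gripper was clear of everything at hand-in.

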